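Clamp a capsule rectifier onto its heat sink

ROBOT

A 6-joint arm with a two-finger parallel gripper is mounted at the origin on a cart in front of the work surface, level with it; the furniture and walls round the work are solid. World frame = base frame: x ahead of the robot, y to its left, z up, the work surface at z = 0. Lengths are in m, angles in rad, forces in N, time in s.
With the tool pointing down it reaches from about 0.275 to 0.875 m from the base axis. Payload 12.5 kg.
Tool frame: the origin (TCP) lies at the very end of the fingers, on their centre line; the grasp point (between the pads) lies 19 mm behind it; x points along the fingers, y is the direction in which the jaws open and shut, and the axes are right-handed (so a half turn about x gives the same grasp; the last joint's range is limited). The gripper opens to 85 mm and grips with 20 to 120 N. Pads are 22 mm wide; open, the fingers measure 114 mm over their backs; the gripper's body (76 mm by 85 mm) begins 54 mm behind the grasp point. The pads swing forward as they close: fully open they stand 13 mm farther back than shut.
Start: joints at [-0.085, 0.351, 1.652, -0, 1.139, -0.085], TCP at [0.55, 0, 0.231] pointing down, gripper open.
Joint ranges: [-2.75, 2.75], [-0.79, 2.1], [0.01, 2.65], [-1.57, 4.71], [0.07, 3.14], [-2.87, 2.87]. Speed limits (rad/s): [2.22, 2.22, 2.79, 3.14, 3.14, 3.14].

INTERFACE

Orientations are given as a 3x3 rotation matrix whose columns are the frame's x, y, z axes.
In Python, from bench import manip gives the robot as it stands. Calls block until the motion is done:
- manip.move_ptp(position, orientation): joint-space move of the TCP to a pose.
- manip.move_l(position, attitude=None, max_speed=0.15): straight line of the TCP; attitude=None keeps the orientation; max_speed is the mean speed in m/s.
- manip.move_j(angles): joint-space move.
- manip.set_gripper(opening, effort=None): opening from 0.0 (shut) to 1.0 (fully open); effort is the grip in N (None keeps the last); returns when the fingers have stopped.
- manip.dwell(seconds).
- manip.inverse_kinematics(position, orientation): joint angles nearest the present ones, or None.
- manip.grab_frame(name): name is "scene" or "side" or "wrist"; returns (picture, depth): 480x640x3 uint8, red, green, blue; 480x640 float32, m along the optical axis (not along the pixel's ray), 0 where there is no reading.
- manip.get_calibration(name): a dict with "camera_matrix" (3x3 intrinsics, pixels), "R" (3x3) and "t" (3): a world point X has camera coordinates R X + t. Camera axes: x right, y down, z forward; pixel columns grow to the right and rows downward; lengths in m; the calibration is good to about 2 mm. The wrist camera is an equidistant fisheye: a pixel r from the principal point sees the ray r / f radians off the axis. A picture is of the moment at which its call begins: read the wrist's pose just before it. get_calibration takes no time and is no camera call; for the wrist camera it gives the pose at the moment of the call.
A pose or a line that the arm cannot do raises manip.Unreachable and nothing moves.
- manip.sign_off(): hands the job in, once; it reports no verdict.
Trained networks look in the newest picture that a camera, given by its name, has taken for a name from the list of things; names that differ only in an ending like _2 or _b are one class to them, and where a whole thing is asked for, a point or a joint stands for the part that bears it (a point fixed in the world has none). Each returns a list of dicts, best first, with "confidence" (0 to 1); they miss things now and then, are a little off and sometimes report something else, mostly with a low value. They report only what shows in the picture. A call takes as long as a camera call.
- manip.look_for(camera, name): "at" ([x, y, z] in m, in world coordinates, good to about 4 mm: the middle of the surface that is visible of it).
Readings, each from a call of its own:
- manip.current_time(): time.
- manip.current_qpos(): joint angles.
- manip.current_joint_vel(): joint speeds.
- manip.current_joint_torque(): joint torques, N m.
- manip.current_ee_pos(): TCP position.
- manip.current_tcp_rot(): TCP orientation.
- manip.current_force(): force on the tool from outside, world axes, zero at the start.
- manip.current_ft_torque(): the same for the moment, N m.
- manip.current_grip_width(): opening from 0.0 (shut) to 1.0 (fully open).
Only numpy, scipy, OpenCV 4.12 (cv2) and the standard library are available. Lean on these libraries where they do the work, as an engineer would, in place of code of your own. Each camera call takes 0.05 s, during which the arm holds its last target.

TASK

Slide the white ceramic capsule along the copper plate until it rests against both locating pins under the clamp bridge. Then take the nut driver, set it square and fully down on the hexagon head of the clamp screw before you turn it, and tighten the screw clockwise to its stop so that the sprung foot holds the capsule firmly. Put the nut driver back upright in its stand and leave the other things on the desk alone.

Things in the scene. Friction and masses are not known exactly. Their poses are not given: they have to be found in the camera images.
- clamp: Fixed clamp on a finned heat sink. Origin on the desk (z 0) under the screw's axis; x points from the open front to the locating pins, z up. Heat sink: x -110 to +56, y -73 to +73 mm. Copper plate on it: x -102 to +48, y -43 to +43, flat top at z 30. Two pins of 8 diameter at x 31, y +-26, top z 45. Tie rods of 12 diameter at y +-58 carry the black bridge: x +-16, y +-71, z 69 to 84, nuts to z 94.
- seat (a point): On the copper plate's top (z 30) straight under the clamp screw, axes as the clamp's. The capsule's centre stands here when it touches both pins; pushing it along +x against the pins centres it.
- capsule: Loose disc-shaped rectifier: ribbed white ceramic ring between metal faces, 74 mm in diameter, 26 high, 0.3 to 0.65 kg. Origin: centre of its underside; z up. It stands flat on the copper plate in front of the bridge, up to 10 mm off the clamp's centre line, and slides there; push it, do not lift or tip it.
- screw_top (a point): Centre of the top of the screw's hexagon head, 103 to 105 mm above the desk at the start; z up, the screw's axis. Goes down with the screw but does not turn, so it does not tell how the hexagon is turned: this varies and must be felt or seen. Head 12 high, 24 across flats, 28 across corners, the top 3.5 tapered to 19 across corners; the bridge is 7 or more below the head's underside.
- pressure_screw: The upright clamp screw with its head and foot; origin on its axis, 29 mm below point screw_top; moves down as the screw is turned but does not itself turn. Clockwise (from above) tightens: it sinks 1.9 mm per rad and reaches a hard stop 2.6 to 3.7 rad from its start. Turning needs about 0.2 N m; it stays where left and does not yield to pushing down.
- foot: Dark steel pressure foot, a disc of 32 mm diameter, 7 thick, under the screw; goes down with it without turning. Origin: centre of its underside, 2 to 4 mm above the capsule's top at the start. It is sprung, about 4 N per mm: at the screw's stop it presses the capsule with about 12 N.
- nut_driver: Nut driver standing loosely upright in its stand, socket down; 150 mm long, 0.25 kg. Origin: middle of the socket's mouth; z runs up the axis to the handle's end. Socket 36 in diameter, z 0 to 32, with a hexagon bore 25.4 across flats, 11 deep, corners at 0, 60, 120.. degrees from its x axis. Shank 12 in diameter. Blue-green round handle z 58 to 150, 30 in diameter above z 86: grip there.
- stand: Fixed wooden block for the driver, 80 x 80 x 60 mm high, on a rubber foot 88 square. Origin: centre of its underside. A bore of 41 diameter, 50 deep (floor at z 10), goes down its middle; the driver stands on that floor.
- stand_mouth (a point): Centre of the mouth of the stand's bore, on the block's top (z 60).
- relay_board: Loose green board with black relays, 32 x 74 x 22. Leave it alone. Origin: centre of its underside.
- pcb_cube: Loose upright block of green circuit boards, 57 x 57 x 90. Leave it alone. Origin: centre of its underside.
- flux_bottle: Loose small bottle with a black cap and needle, 30 in diameter, 104 high. Leave it alone. Origin: centre of its underside.

How it is judged:
By the outcome, as a careful person would: the job done as asked, in the order asked, and still so for the second after the job is handed in, with the robot touching nothing.
It also fails if it takes over 72 s, if anything falls off the work surface, if the arm or the gripper's body presses on something with over 40 N, if the wrist force passes 120 N, or if a joint passes its speed limit or range.

## Working session

There is one attempt and no reset: what is moved stays moved. The work goes in short steps, each a Python script; the robot and the scene stay as the last script left them, time stands still between calls to the robot, and variables do not carry over. Pictures are saved under pics/ and viewed, and the job is handed in when it is done.

```bash
ls; mkdir -p pics
python3 - <<'E'
from bench import manip
import cv2
print(manip.current_time())
for n in ["scene","side","wrist"]:
    p,d=manip.grab_frame(n); cv2.imwrite(f"pics/{n}0.png",p[:,:,::-1])
    import numpy as np; np.save(f"{n}0.npy",d)
    for t in ["clamp","seat","capsule","screw_top","nut_driver","stand","stand_mouth","foot","pressure_screw","relay_board","pcb_cube","flux_bottle"]:
        r=manip.look_for(n,t)
        print(n,t,[(np.round(q["at"],3),round(q["confidence"],2)) for q in r[:2]])
print(manip.current_time())
for n in ["scene","side","wrist"]: print(manip.get_calibration(n))
E
```

```text
pics
0.0
scene clamp [(array([ 0.576, -0.081,  0.029]), 0.97)]
scene seat [(array([ 0.574, -0.077,  0.029]), 0.93)]
scene capsule [(array([ 0.513, -0.052,  0.055]), 0.72)]
scene screw_top [(array([ 0.585, -0.045,  0.098]), 0.45), (array([0.463, 0.232, 0.059]), 0.42)]
scene nut_driver [(array([ 0.446, -0.296,  0.129]), 0.56), (array([ 0.573, -0.078,  0.033]), 0.42)]
scene stand [(array([ 0.432, -0.313,  0.056]), 0.98), (array([0.464, 0.234, 0.058]), 0.66)]
scene stand_mouth [(array([ 0.436, -0.313,  0.056]), 0.64)]
scene foot []
scene pressure_screw []
scene relay_board []
scene pcb_cube [(array([0.462, 0.233, 0.055]), 0.73)]
scene flux_bottle [(array([ 0.678, -0.255,  0.046]), 0.64)]
side clamp [(array([0.562, 0.004, 0.029]), 0.65)]
side seat [(array([0.561, 0.002, 0.029]), 0.96)]
side capsule [(array([ 0.513, -0.018,  0.053]), 0.9)]
side screw_top []
side nut_driver [(array([ 0.445, -0.28 ,  0.125]), 0.85), (array([ 0.441, -0.254,  0.044]), 0.55)]
side stand [(array([ 0.441, -0.252,  0.042]), 0.96), (array([ 0.515, -0.019,  0.053]), 0.5)]
side stand_mouth [(array([ 0.442, -0.251,  0
[... 1580 characters left out ...]
   , 621.93207944, 238.6403165 ],
       [  0.        ,   0.        ,   1.        ]]), 'R': array([[-0.98315342, -0.18148081, -0.02177306],
       [-0.06980769,  0.4829002 , -0.87288847],
       [ 0.16892673, -0.85666336, -0.48743373]]), 't': array([0.52583508, 0.14551057, 1.40737292])}
{'camera_matrix': array([[371.64829954,   0.        , 320.62453335],
       [  0.        , 371.64829954, 239.35191066],
       [  0.        ,   0.        ,   1.        ]]), 'R': array([[ 9.99998841e-01,  1.43364843e-03, -5.11597914e-04],
       [ 1.52211503e-03, -9.45241789e-01,  3.26367344e-01],
       [-1.56876961e-05, -3.26367744e-01, -9.45242876e-01]]), 't': array([-0.54981174, -0.0430701 ,  0.38092928])}
```

View pics/scene0.png

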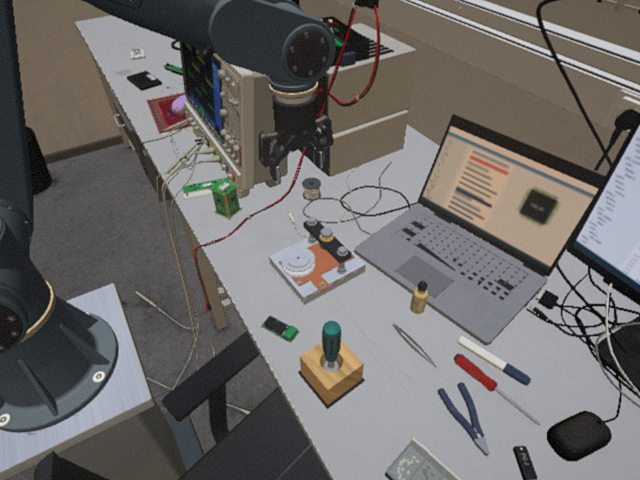

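View pics/side0.png

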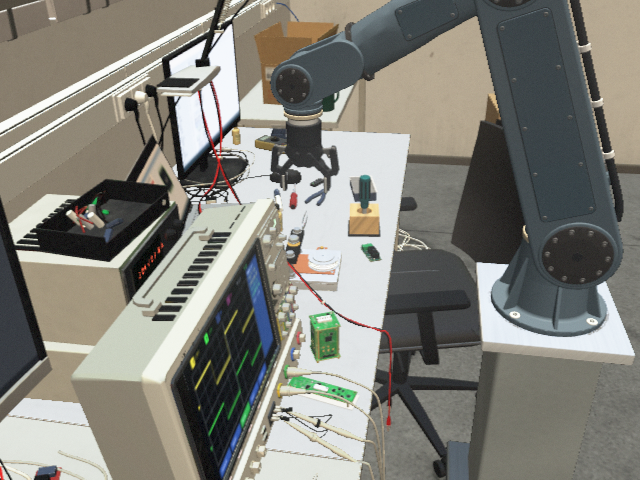

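View pics/wrist0.png

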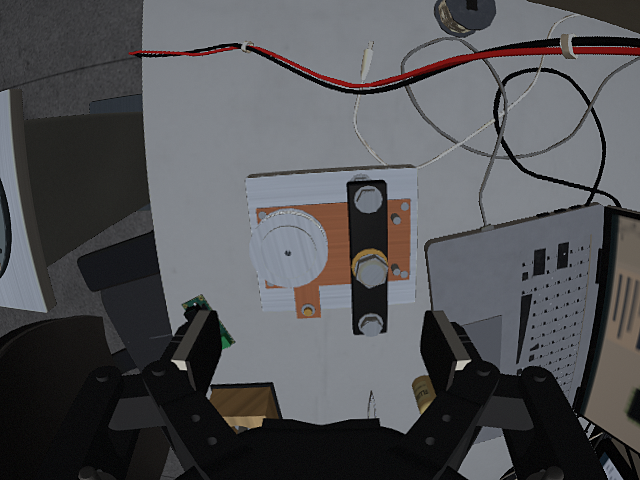

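The wrist view shows the clamp well: capsule top at about (289,252), hexagon head at (370,268), pins at about (397,218) and (397,270). The driver in its stand is off to the lower left. Next I'll measure these from the saved pictures, which costs no robot time.

```bash
cat > h.py <<'E'
import numpy as np, cv2
def world(cal,uv,depth=None,z=None,fish=False):
    K=np.array(cal["camera_matrix"]);R=np.array(cal["R"]);t=np.array(cal["t"])
    x=(uv[0]-K[0,2])/K[0,0];y=(uv[1]-K[1,2])/K[1,1]
    if fish:
        r=np.hypot(x,y);d=np.array([x/r*np.sin(r),y/r*np.sin(r),np.cos(r)]) if r>1e-9 else np.array([0,0,1.])
    else: d=np.array([x,y,1.])
    C=-R.T@t; w=R.T@d
    if z is not None: return C+w*(z-C[2])/w[2]
    return C+w*depth/d[2]
def proj(cal,X,fish=False):
    K=np.array(cal["camera_matrix"]);R=np.array(cal["R"]);t=np.array(cal["t"])
    c=R@np.asarray(X)+t
    if fish:
        r=np.hypot(c[0],c[1]);th=np.arctan2(r,c[2]);p=c[:2]/r*th
    else: p=c[:2]/c[2]
    return p*K[0,0]+K[:2,2]
E
python3 - <<'E'
import cv2,numpy as np
from bench import manip
a=cv2.imread('pics/wrist0.png'); cv2.imwrite('pics/wcrop.png',cv2.resize(a[160:345,240:425],None,fx=3.2,fy=3.2,interpolation=cv2.INTER_CUBIC))
a=cv2.imread('pics/scene0.png'); cv2.imwrite('pics/scrop.png',cv2.resize(a[210:410,255:435],None,fx=3,fy=3,interpolation=cv2.INTER_CUBIC))
E
```

```text
(no output)
```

View pics/wcrop.png

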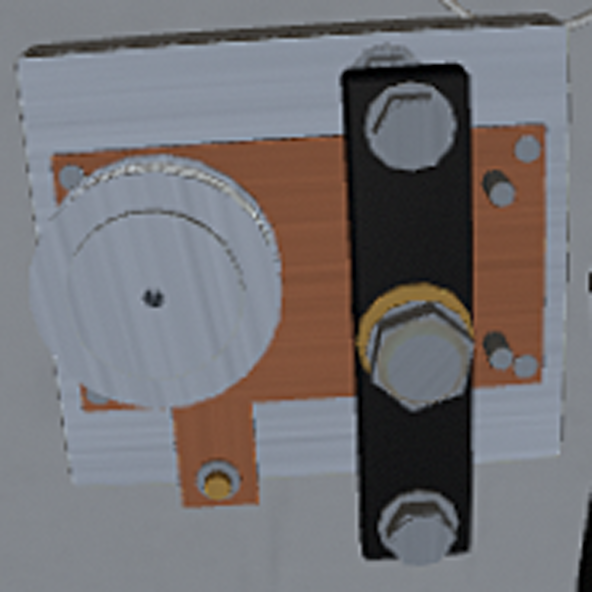

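View pics/scrop.png

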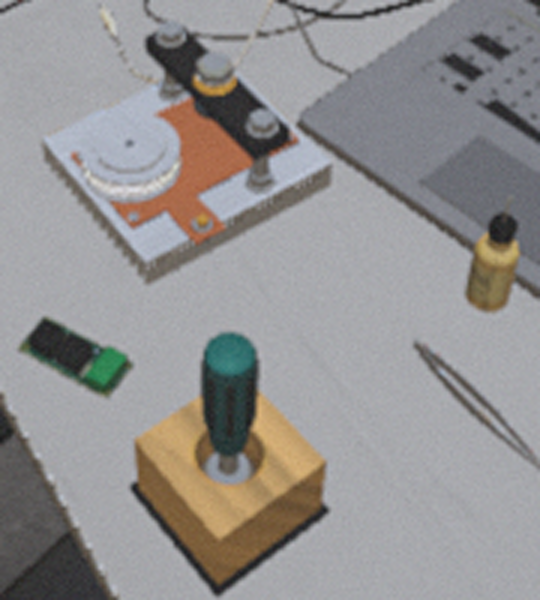

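Run:
```python
from bench import manip
from h import *
cal=manip.get_calibration("wrist"); s=manip.get_calibration("scene"); sd=manip.get_calibration("side")
d=np.load('wrist0.npy'); ds=np.load('scene0.npy')
def W(cx,cy,z): 
    u=(240+cx/3.2,160+cy/3.2); p=world(cal,u,z=z,fish=True); q=world(cal,u,depth=d[int(round(u[1])),int(round(u[0]))],fish=True)
    return np.round(p,4),np.round(q,4)
for n,a in dict(capdimple=(153,298,.056),capL=(30,283,.056),capR=(281,290,.056),head=(421,357,.104),pin1=(501,191,.045),pin2=(501,357,.045),hsBR=(556,455,.03-.002),hsTR=(567,27,.028),hsBL=(73,484,.028),hsTL=(17,58,.028),cuTR=(545,124,.03),cuBR=(541,382,.03),cuTL=(53,155,.03),cuBL=(82,410,.03),nut1=(415,123,.094),nut2=(421,535,.094)).items(): print(n,*W(*a))
def S(cx,cy,z):
    u=(255+cx/3,210+cy/3); p=world(s,u,z=z); q=world(s,u,depth=ds[int(round(u[1])),int(round(u[0]))]); return np.round(p,4),np.round(q,4)
for n,a in dict(handletop=(230,350,.16),stR=(325,465,.06),stF=(219,538,.06),stL=(136,443,.06),cap=(129,143,.056),head=(216,64,.104)).items(): print(n,*S(*a))
print(-np.array(cal["R"]).T@cal["t"])
```

```text
capdimple [ 0.5197 -0.0388  0.056 ] [ 0.5197 -0.0391  0.0553]
capL [ 0.484  -0.0343  0.056 ] [ 0.4834 -0.0354  0.053 ]
capR [ 0.5565 -0.0362  0.056 ] [ 0.557  -0.0464  0.0293]
head [ 0.5906 -0.0359  0.104 ] [ 0.5906 -0.0358  0.1044]
pin1 [ 0.6207 -0.0096  0.045 ] [ 0.6208 -0.0098  0.0444]
pin2 [ 0.6245 -0.0625  0.045 ] [ 0.6245 -0.0625  0.045 ]
hsBR [ 0.6506 -0.1067  0.028 ] [ 0.6585 -0.1217  0.0007]
hsTR [0.642  0.0368 0.028 ] [0.6422 0.0366 0.027 ]
hsBL [ 0.4876 -0.1172  0.028 ] [ 0.4872 -0.1186  0.0256]
hsTL [0.4781 0.0265 0.028 ] [ 0.4722  0.0218 -0.0005]
cuTR [0.6364 0.0073 0.03  ] [0.637  0.0067 0.0274]
cuBR [ 0.642  -0.0783  0.03  ] [ 0.643  -0.08    0.0263]
cuTL [ 0.4881 -0.0029  0.03  ] [ 0.4878 -0.0035  0.0279]
cuBL [ 0.4928 -0.0881  0.03  ] [ 0.4927 -0.0884  0.0293]
nut1 [0.5878 0.0214 0.094 ] [0.5878 0.0215 0.0946]
nut2 [ 0.5954 -0.095   0.094 ] [ 0.5952 -0.0943  0.0951]
handletop [ 0.4486 -0.291   0.16  ] [ 0.4486 -0.291   0.16  ]
stR [ 0.4914 -0.328   0.06  ] [ 0.4923 -0.327   0.0577]
stF [ 0.4152 -0.3351  0.06  ] [ 0.4154 -0.3347  0.0591]
stL [ 0.4043 -0.2595  0.06  ] [ 0.4054 -0.2572  0.0558]
cap [ 0.5197 -0.0397  0.056 ] [ 0.5198 -0.0395  0.0558]
head [ 0.5905 -0.0447  0.104 ] [ 0.5917 -0.0427  0.1019]
[0.54988264 0.08439961 0.37384608]
```

```bash
cat >> h.py <<'E'
YAW=0.068; O=np.array([0.5913,-0.037]); 
def C2W(xc,yc): 
    c,s=np.cos(YAW),np.sin(YAW); return O+np.array([c*xc-s*yc,s*xc+c*yc])
def Rdown(a): # tool x down, tool y at angle a in world
    x=np.array([0,0,-1.]);y=np.array([np.cos(a),np.sin(a),0]);return np.column_stack([x,y,np.cross(x,y)])
E
python3 - <<'E'
from bench import manip
from h import *
print(np.round(manip.current_tcp_rot(),2))
a=YAW+np.pi/2
for aa in (a,a-np.pi): print(aa,manip.inverse_kinematics([*C2W(-.128,.003),.12],Rdown(aa)))
for aa in np.arange(-3,3.2,.5): print(round(aa,2),np.round(manip.inverse_kinematics([*O,.19],Rdown(aa)),2), np.round(manip.inverse_kinematics([.4486,-.291,.106],Rdown(aa)),2))
E
```

```text
[[-0.  1. -0.]
 [ 0. -0. -1.]
 [-1. -0. -0.]]
1.6387963267948966 [-1.91986805e-01  3.60993730e-01  1.96491149e+00 -4.44089210e-16
  8.15687437e-01 -1.83078313e+00]
-1.5027963267948965 [-1.91986805e-01  3.60993730e-01  1.96491149e+00 -4.44089210e-16
  8.15687437e-01  1.31080952e+00]
-3.0 [-0.14  0.47  1.58 -0.    1.09  2.86] [-0.66  0.49  1.8  -0.    0.86  2.34]
-2.5 [-0.14  0.47  1.58 -0.    1.09  2.36] [-0.66  0.49  1.8  -0.    0.86  1.84]
-2.0 [-0.14  0.47  1.58 -0.    1.09  1.86] [-0.66  0.49  1.8  -0.    0.86  1.34]
-1.5 [-0.14  0.47  1.58 -0.    1.09  1.36] [-0.66  0.49  1.8  -0.    0.86  0.84]
-1.0 [-0.14  0.47  1.58 -0.    1.09  0.86] [-0.66  0.49  1.8  -0.    0.86  0.34]
-0.5 [-0.14  0.47  1.58 -0.    1.09  0.36] [-0.66  0.49  1.8  -0.    0.86 -0.16]
0.0 [-0.14  0.47  1.58 -0.    1.09 -0.14] [-0.66  0.49  1.8  -0.    0.86 -0.66]
0.5 [-0.14  0.47  1.58 -0.    1.09 -0.64] [-0.66  0.49  1.8  -0.    0.86 -1.16]
1.0 [-0.14  0.47  1.58 -0.    1.09 -1.14] [-0.66  0.49  1.8  -0.    0.86 -1.66]
1.5 [-0.14  0.47  1.58 -0.    1.09 -1.64] [-0.66  0.49  1.8  -0.    0.86 -2.16]
2.0 [-0.14  0.47  1.58 -0.    1.09 -2.14] [-0.66  0.49  1.8  -0.    0.86 -2.66]Traceback (most recent call last):
  File "<stdin>", line 6, in <module>
    return _wrapfunc(a, 'round', decimals=decimals, out=out)
    return _wrapit(obj, method, *args, **kwds)
    result = getattr(arr, method)(*args, **kwds)
TypeError: unsupported operand type(s) for *: 'NoneType' and 'float'
```

Run:
```python
from bench import manip
from h import *
R=Rdown(YAW+np.pi/2)
manip.set_gripper(0.56)
print(manip.current_grip_width(), manip.current_time())
manip.move_ptp([*C2W(-.132,.002),.12],R)
manip.move_l([*C2W(-.132,.002),.042],max_speed=.1)
print(manip.current_ee_pos(),manip.current_force(), manip.current_time())
manip.move_l([*C2W(-.075,.0),.042],max_speed=.06)
print(manip.current_ee_pos(),manip.current_force(), manip.current_time())
p,d=manip.grab_frame("wrist"); cv2.imwrite("pics/push1.png",p[:,:,::-1])
p,d=manip.grab_frame("scene"); cv2.imwrite("pics/push1s.png",cv2.resize(p[200:400,240:440,::-1],None,fx=3,fy=3))
```

```text
0.5642657991794962 2.4083
[ 0.45978564 -0.04401584  0.04242172] [ 0.04610754 -0.82100817  0.5718412 ] 4.8833
[ 0.51664071 -0.04209242  0.04204603] [-1.04259138  1.00671181 -0.30714228] 5.9833
```

View pics/push1.png

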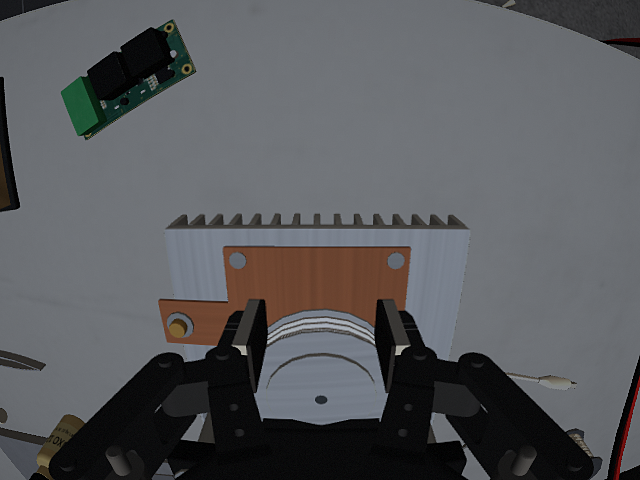

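View pics/push1s.png

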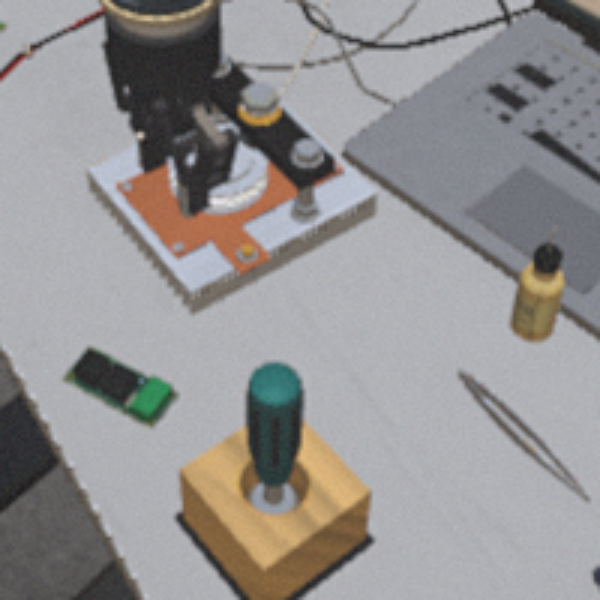

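The capsule is cradled between the fingertips (dimple at (320,399), centred) and is sliding. I'll keep pushing, slowly near the end, and watch the force.

Run:
```python
from bench import manip
from h import *
manip.move_l([*C2W(-.046,.0),.042],max_speed=.05)
x=-.046
ax=np.array([np.cos(YAW),np.sin(YAW),0])
while x<-.030:
    x+=.0015
    manip.move_l([*C2W(x,0),.042],max_speed=.03)
    f=manip.current_force(); p=manip.current_ee_pos()
    print(round(x,4),np.round(((p[:2]-O)@ax[:2]),4),np.round(f,1))
    if -f@ax>9: break
print(manip.current_time())
p,d=manip.grab_frame("wrist"); cv2.imwrite("pics/push2.png",p[:,:,::-1])
p,d=manip.grab_frame("scene"); cv2.imwrite("pics/push2s.png",cv2.resize(p[200:400,240:440,::-1],None,fx=3,fy=3))
```

```text
-0.0445 -0.0447 [-2.6 -0.4  0.7]
-0.043 -0.0431 [-3.2 -0.   1.4]
-0.0415 -0.0414 [-3.7  0.1  0.5]
-0.04 -0.0401 [-4.6 -0.   1.6]
-0.0385 -0.0396 [-8.9 -0.2  4.6]
-0.037 -0.0392 [-15.3  -2.    7.9]
8.3167
```

View pics/push2.png

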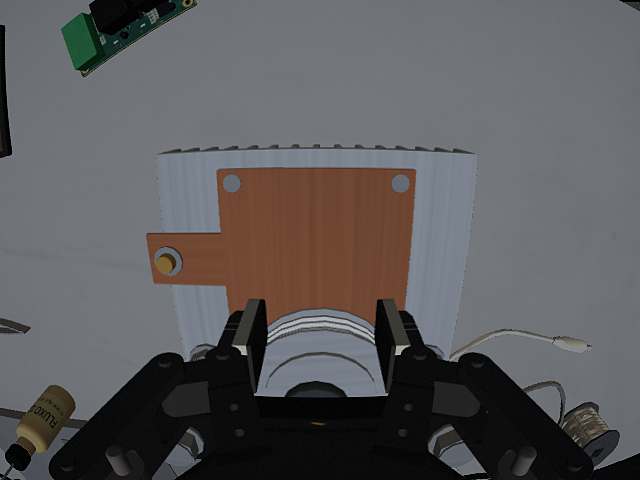

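Contact came at x = -39.6 mm, exactly as computed for the seated capsule, and the force rose to 15 N. I'll back off, check the seat, and measure the driver from above.

Run:
```python
from bench import manip
from h import *
manip.move_l([*C2W(-.075,0),.045],max_speed=.1)
manip.move_l([*C2W(-.10,0),.16],max_speed=.2)
p,d=manip.grab_frame("wrist"); cv2.imwrite("pics/after.png",p[:,:,::-1])
manip.set_gripper(1.0)
manip.move_ptp([.448,-.291,.29],Rdown(1.9))
cal=manip.get_calibration("wrist")
p,d=manip.grab_frame("wrist"); cv2.imwrite("pics/drv.png",p[:,:,::-1]); np.save("drv.npy",d)
p,d=manip.grab_frame("scene"); cv2.imwrite("pics/drvs.png",p[:,:,::-1])
for c in("wrist","scene"):
  for t in("nut_driver","stand_mouth","stand","capsule"):
    print(c,t,[(np.round(q["at"],4),round(q["confidence"],2)) for q in manip.look_for(c,t)[:2]])
import pickle; pickle.dump(cal,open("drv.pkl","wb"))
print(manip.current_time(),manip.current_ee_pos(),manip.current_force())
```

```text
wrist nut_driver [(array([ 0.4402, -0.2935,  0.1493]), 0.55)]
wrist stand_mouth [(array([ 0.4261, -0.3023,  0.0597]), 0.84)]
wrist stand [(array([ 0.4343, -0.3007,  0.0594]), 0.57)]
wrist capsule [(array([ 0.564 , -0.0276,  0.0516]), 0.84)]
scene nut_driver [(array([ 0.4422, -0.2983,  0.1288]), 0.95)]
scene stand_mouth [(array([ 0.4322, -0.3134,  0.0561]), 0.77), (array([ 0.5332, -0.0735,  0.0284]), 0.62)]
scene stand [(array([ 0.4322, -0.314 ,  0.056 ]), 0.9)]
scene capsule [(array([ 0.5678, -0.0546,  0.051 ]), 0.89)]
11.8 [ 0.44808326 -0.29086705  0.28995573] [-0.00244448 -0.88955946 -0.03059712]
```

View pics/after.png

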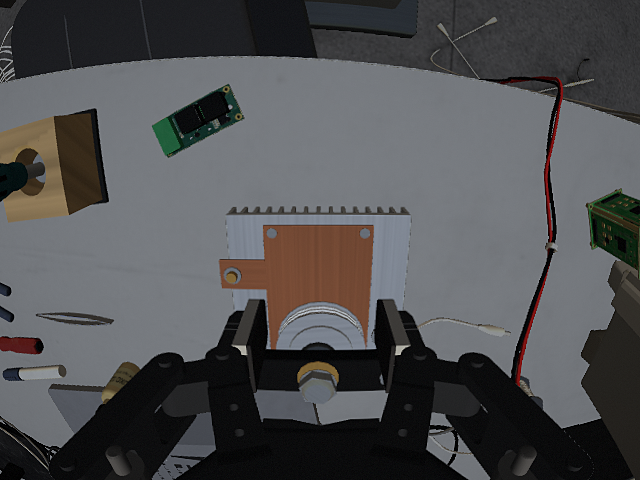

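View pics/drv.png

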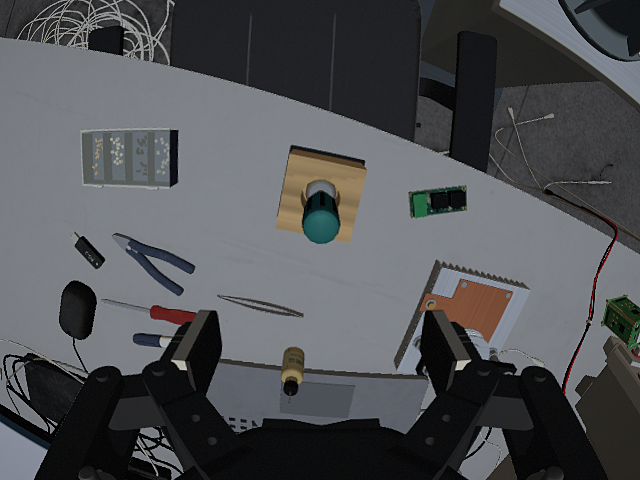

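View pics/drvs.png

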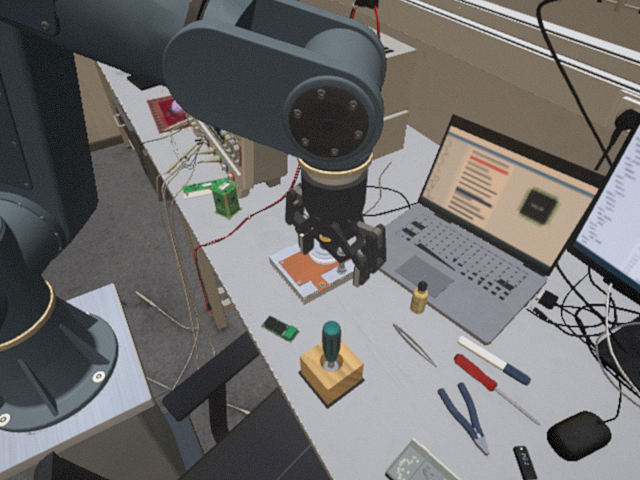

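Run:
```python
from bench import manip
from h import *
import pickle
cal=pickle.load(open("drv.pkl","rb")); s=manip.get_calibration("scene")
print("tcp in scene",proj(s,[.448,-.291,.29]))
d=np.load("drv.npy")
print("top in scene",proj(s,[.448,-.291,.16]), "wrist",proj(cal,[.4486,-.291,.16],True))
a=cv2.imread('pics/drv.png'); 
hsv=cv2.cvtColor(a,cv2.COLOR_BGR2HSV)
# points of depth on handle top
P=[]
for v in range(195,250):
    for u in range(295,350):
        if d[v,u]>0:
            w=world(cal,(u,v),depth=d[v,u],fish=True)
            if w[2]>.152:P.append(w)
P=np.array(P);print(len(P),P.mean(0),P[:,:2].min(0),P[:,:2].max(0),P[:,2].max())
cv2.imwrite('pics/dz.png',cv2.resize(a[140:250,265:375],None,fx=5,fy=5,interpolation=cv2.INTER_CUBIC))
a=cv2.imread('pics/drvs.png');cv2.imwrite('pics/dzs.png',cv2.resize(a[310:410,290:375],None,fx=6,fy=6,interpolation=cv2.INTER_CUBIC))
```

```text
tcp in scene [332.24215444 272.34723345]
top in scene [331.35106181 326.85515662] wrist [318.74711157 227.93097799]
1078 [ 0.44627182 -0.29018264  0.15862523] [ 0.43303009 -0.3041195 ] [ 0.46152219 -0.27508449] 0.16185403557778621
```

View pics/dz.png

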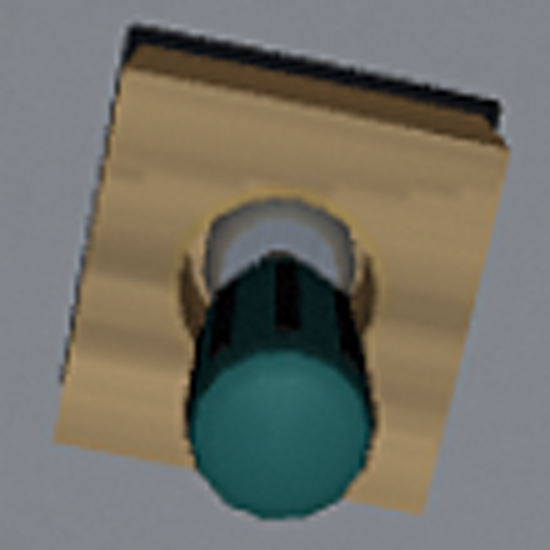

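View pics/dzs.png

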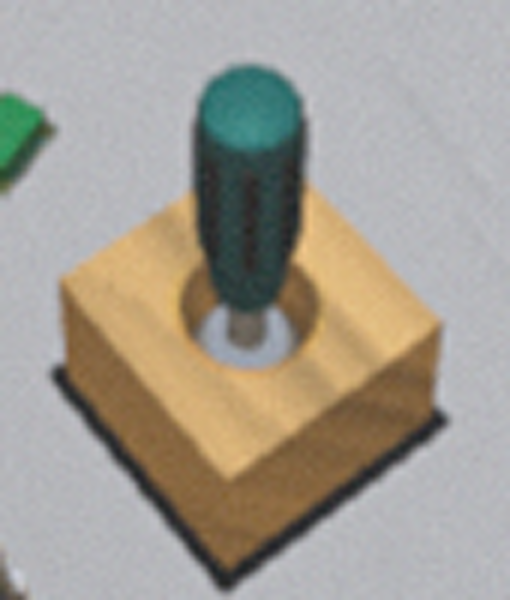

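Run:
```python
from bench import manip
from h import *
import pickle
cal=pickle.load(open("drv.pkl","rb")); s=manip.get_calibration("scene")
w=lambda x,y,z:np.round(world(cal,(265+x/5,140+y/5),z=z,fish=True)[:2],4)
S=lambda x,y,z:np.round(world(s,(290+x/6,310+y/6),z=z)[:2],4)
print("top",w(282,433,.16),S(250,108,.16))
print("mouth",w(281,288,.06),S(250,313,.06))
print("corners w",w(128,70,.06),w(510,148,.06),w(58,442,.06),w(420,512,.06))
print("c mean",np.mean([w(128,70,.06),w(510,148,.06),w(58,442,.06),w(420,512,.06)],0))
print("corners s",S(62,282,.06),S(440,325,.06),S(228,480,.06),(S(62,282,.06)+S(440,325,.06))/2)
```

```text
top [ 0.4469 -0.2894] [ 0.4473 -0.2931]
mouth [ 0.4466 -0.2893] [ 0.4471 -0.2953]
corners w [ 0.4139 -0.3328] [ 0.4038 -0.255 ] [ 0.493 -0.323] [ 0.483  -0.2455]
c mean [ 0.448425 -0.289075]
corners s [ 0.405  -0.2583] [ 0.4923 -0.3267] [ 0.4146 -0.3361] [ 0.44865 -0.2925 ]
```

Run:
```python
from bench import manip
from h import *
import pickle
R=Rdown(1.9)
manip.set_gripper(.75)
manip.move_l([.4473,-.2898,.103],max_speed=.15)
print(manip.current_force())
manip.set_gripper(0.0,100)
print(manip.current_grip_width(),manip.current_force(),manip.current_time())
manip.move_l([.4473,-.2898,.220],max_speed=.12)
print(manip.current_force(),manip.current_ee_pos(),manip.current_grip_width())
cal=manip.get_calibration("wrist");pickle.dump(cal,open("lift.pkl","wb"))
p,d=manip.grab_frame("wrist"); cv2.imwrite("pics/lift.png",p[:,:,::-1]); np.save("lift.npy",d)
p,d=manip.grab_frame("scene"); cv2.imwrite("pics/lifts.png",cv2.resize(p[200:400,240:440,::-1],None,fx=3,fy=3))
print(manip.current_time())
```

```text
[-0.15908511 -0.42718133 -0.35593742]
0.32817482386984526 [-1.56162329  0.22411279  5.7333503 ] 13.9667
[-0.20775791  0.23320024 -2.59407099] [ 0.44695618 -0.28955188  0.21919402] 0.3302123762074686
15.1917
```

View pics/lift.png

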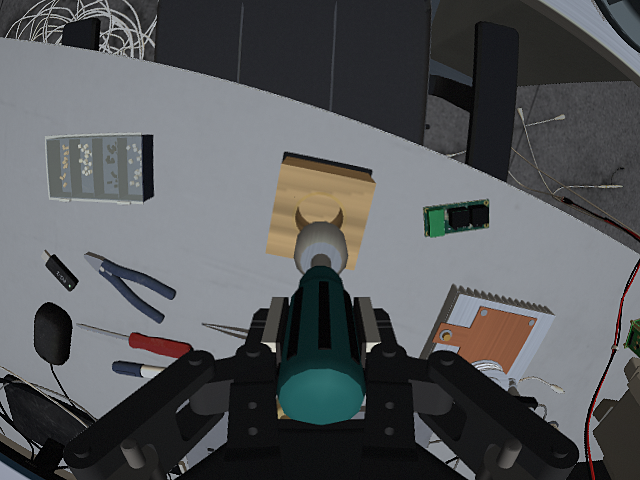

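View pics/lifts.png

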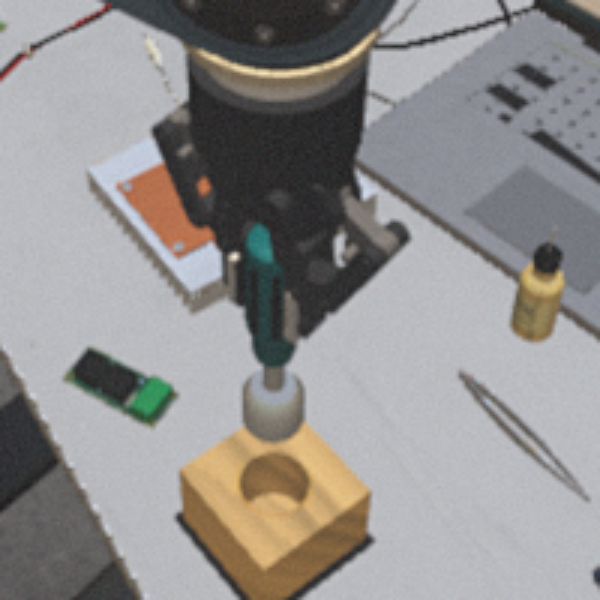

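Run:
```python
from h import *
import pickle
from scipy.optimize import least_squares
cal=pickle.load(open("lift.pkl","rb"));d=np.load("lift.npy");img=cv2.imread("pics/lift.png")
TCP=np.array([0.44696,-0.28955,0.21919]);R=Rdown(1.9)
V,U=np.mgrid[215:425,270:372];P=[]
Q=np.array([R.T@(world(cal,(u,v),depth=d[v,u],fish=True)-TCP) for v,u in zip(V.ravel(),U.ravel()) if d[v,u]>0])
# tool: x down. cylinder fits per slice
for lo,hi,r in [(-.054,-.045,None),(-.05,-.03,.015),(-.03,-.01,.015),(-.01,.008,.015),(.066,.075,.018),(.072,.082,.018),(.08,.09,.018)]:
    m=(Q[:,0]>lo)&(Q[:,0]<hi)&(abs(Q[:,1])<.022)&(abs(Q[:,2])<.03); q=Q[m]
    if len(q)<10: print(lo,len(q));continue
    if r:
        f=least_squares(lambda c:np.hypot(q[:,1]-c[0],q[:,2]-c[1])-r,[0,0],loss='soft_l1',f_scale=.001)
        print(lo,hi,len(q),"axis",np.round(f.x*1e3,2),"rms",np.sqrt(np.mean(f.fun**2))*1e3)
    else: print(lo,len(q),"mean",q.mean(0)*1e3,q.min(0)*1e3,q.max(0)*1e3)
print(np.histogram(Q[:,0],30))
```

```text
-0.054 2151 mean [-5.00758179e+01 -4.99499136e-02 -9.60012933e+00] [-53.99954307 -16.34006931 -15.18005759] [-45.01032257  16.29972468  11.61765849]
-0.05 -0.03 3815 axis [0.06 0.75] rms 1.8779684752651729
-0.03 -0.01 2657 axis [0.08 0.38] rms 3.0434297269074913
-0.01 0.008 1339 axis [0.15 0.71] rms 2.5165091707029683
0.066 0.075 725 axis [0.28 3.61] rms 1.9429962403637564
0.072 0.082 254 axis [0.28 1.95] rms 0.46063784532036006
0.08 0.09 212 axis [0.26 1.99] rms 0.3162467966583571
(array([ 686,  177, 4371, 2052, 1942, 1442, 1324,  984,  480,  117,  335,
         42,   59,  136, 1297,  438,  214,   51,    0,    0,    0,    0,
          0, 1937,  168,   69,   64,   61,  334, 2544]), array([-0.08186048, -0.07174493, -0.06162939, -0.05151384, -0.04139829,
       -0.03128275, -0.0211672 , -0.01105166, -0.00093611,  0.00917944,
        0.01929498,  0.02941053,  0.03952607,  0.04964162,  0.05975717,
        0.06987271,  0.07998826,  0.09010381,  0.10021935,  0.1103349 ,
        0.12045044,  0.13056599,  0.14068154,  0.15079708,  0.16091263,
        0.17102817,  0.18114372,  0.19125927,  0.20137481,  0.21149036,
        0.22160591]))
```

```bash
cat >> h.py <<'E'
def tcp_for(axis_xy,a,off=(.00027,.0020)):
    R=Rdown(a); return np.asarray(axis_xy)-(R@np.array([0,off[0],off[1]]))[:2]
E
python3 - <<'E'
from bench import manip
from h import *
import pickle
a=1.9
xy=tcp_for(O-np.array([.0004,-.0005]),a)
manip.move_l([xy[0]-.10,xy[1]-.12,.25],max_speed=.25)
manip.move_l([*xy,.225],max_speed=.2)
print(manip.current_force(),manip.current_ee_pos(),manip.current_tcp_rot()[:,1])
cal=manip.get_calibration("wrist");pickle.dump(cal,open("app.pkl","wb"))
p,d=manip.grab_frame("wrist"); cv2.imwrite("pics/app.png",p[:,:,::-1]); np.save("app.npy",d)
p,d=manip.grab_frame("scene"); np.save("apps.npy",d);cv2.imwrite("pics/apps0.png",p[:,:,::-1]);cv2.imwrite("pics/apps.png",cv2.resize(p[160:310,270:420,::-1],None,fx=4,fy=4))
cv2.imwrite("pics/appz.png",cv2.resize(cv2.imread("pics/app.png")[180:360,230:410],None,fx=3.3,fy=3.3,interpolation=cv2.INTER_CUBIC))
print(manip.current_time())
E
```

```text
[ 0.60352762 -0.30604309 -2.74383341] [ 0.5886554  -0.03837431  0.22505425] [-3.22494664e-01  9.46571270e-01 -1.48449866e-04]
16.95
```

View pics/appz.png

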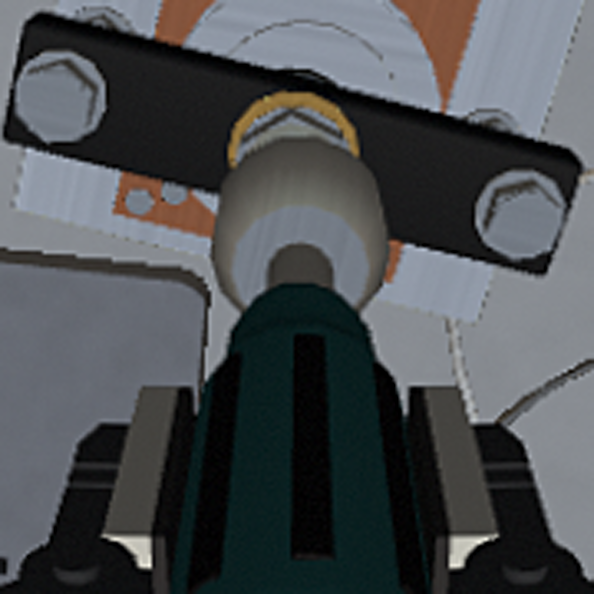

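View pics/apps.png

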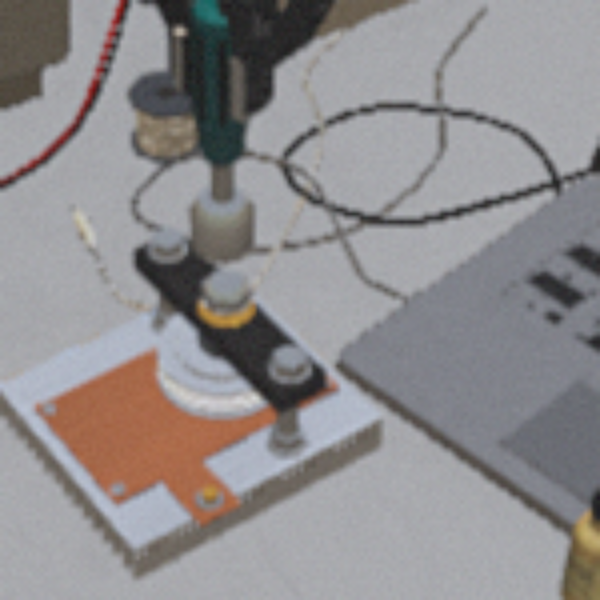

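```bash
python3 - <<'E'
from bench import manip
from h import *
import pickle
cal=pickle.load(open("app.pkl","rb"));d=np.load("app.npy")
TCP=np.array([0.58866,-0.03837,0.22505]);R=Rdown(1.9)
V,U=np.mgrid[205:300,280:365]
Q=np.array([[u,v,*(R.T@(world(cal,(u,v),depth=d[v,u],fish=True)-TCP))] for v,u in zip(V.ravel(),U.ravel()) if d[v,u]>0])
from scipy.optimize import least_squares
for lo,hi in [(.068,.080),(.074,.086),(.08,.094)]:
    q=Q[(Q[:,2]>lo)&(Q[:,2]<hi)&(abs(Q[:,3])<.025)&(abs(Q[:,4])<.035)][:,2:]
    f=least_squares(lambda c:np.hypot(q[:,1]-c[0],q[:,2]-c[1])-.018,[0,0],loss='soft_l1',f_scale=.0005)
    print("socket",lo,len(q),np.round(f.x*1e3,2),np.sqrt(np.mean(f.fun**2))*1e3, q[:,0].max())
W=lambda x,y,z:(R.T@(world(cal,(230+x/3.3,180+y/3.3),z=z,fish=True)-TCP))*1e3
n1,n2=W(60,97,.094),W(519,214,.094);print("nuts",n1,n2,(n1+n2)/2)
print("corner",W(293,107,.1005))
s=manip.get_calibration("scene")
S=lambda x,y,z:world(s,(270+x/4,160+y/4),z=z)
h=S(228,284,.104);print("head scene",h, "tool",R.T@(h-TCP)*1e3)
# socket scene: axis columns
b=S(222,240,.129+.0);print("socket bottom centre scene",b,"tool",R.T@(b-TCP)*1e3)
n1,n2=S(169,243,.094),S(291,362,.094);print("nuts",n1,n2,R.T@((n1+n2)/2-TCP)*1e3)
E
python3 - <<'E'
import cv2
a=cv2.imread("pics/apps0.png");cv2.imwrite("pics/apps2.png",cv2.resize(a[195:265,295:365],None,fx=8,fy=8,interpolation=cv2.INTER_CUBIC))
E
```

```text
socket 0.068 640 [0.25 2.66] 1.4730614832831666 0.07998239284368291
socket 0.074 253 [0.22 1.94] 0.27536402327493165 0.0859964237330117
socket 0.08 271 [0.2  1.97] 0.3195320863073929 0.09342401304907941
nuts [131.05       -55.36608546 -14.32275747] [131.05        53.14328986  14.64874964] [131.05        -1.1113978    0.16299608]
corner [124.55        -1.03506595 -13.38580715]
head scene [ 0.59103667 -0.04377664  0.104     ] tool [121.05        -5.88465247   0.50113368]
socket bottom centre scene [ 0.5921068  -0.03578845  0.129     ] tool [96.05       1.3286044  4.0962986]
nuts [0.5860829  0.01150731 0.094     ] [ 0.59353646 -0.1027125   0.094     ] [131.05        -7.21588248  -1.25027806]
```

View pics/apps2.png

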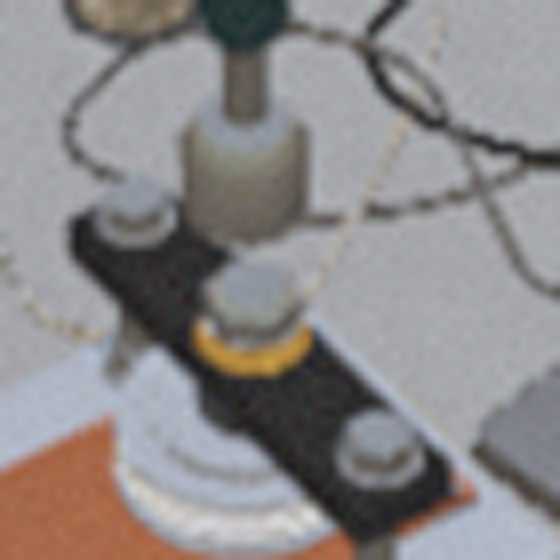

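Run:
```python
from bench import manip
from h import *
import pickle
s=manip.get_calibration("scene");d=np.load("apps.npy")
TCP=np.array([0.58866,-0.03837,0.22505]);R=Rdown(1.9)
def pts(u0,u1,v0,v1):
    return np.array([[*world(s,(u,v),depth=d[v,u]),u,v] for v in range(v0,v1) for u in range(u0,u1) if d[v,u]>0])
P=pts(317,335,205,227)
for z0,z1 in[(.13,.14),(.14,.15),(.15,.16)]:
    q=P[(P[:,2]>z0)&(P[:,2]<z1)&(P[:,0]<.63)]
    from scipy.optimize import least_squares
    f=least_squares(lambda c:np.hypot(q[:,0]-c[0],q[:,1]-c[1])-.018,q[:,:2].mean(0)+[.01,.01],loss='soft_l1',f_scale=.001)
    print("socket",z0,len(q),f.x,np.sqrt(np.mean(f.fun**2)))
print("z range",[ (v,np.round(world(s,(325,v),depth=d[v,325]),4)) for v in range(206,240,2)])
H=pts(318,336,224,240);q=H[(H[:,2]>.101)&(H[:,2]<.108)];print("head",len(q),q.mean(0),q.min(0),q.max(0))
cal=pickle.load(open("app.pkl","rb"));dw=np.load("app.npy")
print("wrist col",[(v,np.round(world(cal,(321,v),depth=dw[v,321],fish=True),4)) for v in range(208,245,3)])
```

```text
socket 0.13 47 [ 0.590559   -0.03805667] 0.001105373689723987
socket 0.14 55 [ 0.59001424 -0.038113  ] 0.001044425784923316
socket 0.15 92 [ 0.59145615 -0.03646786] 0.002583016699017672
z range [(206, array([ 0.2286, -0.634 ,  0.7447])), (208, array([ 0.5865, -0.043 ,  0.1696])), (210, array([ 0.5867, -0.0427,  0.164 ])), (212, array([ 0.5857, -0.0443,  0.1602])), (214, array([ 0.5816, -0.051 ,  0.1615])), (216, array([ 0.5817, -0.051 ,  0.1561])), (218, array([ 0.5817, -0.051 ,  0.1507])), (220, array([ 0.5797, -0.0542,  0.1485])), (222, array([ 0.5817, -0.051 ,  0.1396])), (224, array([ 0.5806, -0.0528,  0.136 ])), (226, array([ 0.656 ,  0.0717, -0.0012])), (228, array([ 0.5928, -0.0325,  0.1031])), (230, array([ 0.5888, -0.0391,  0.1043])), (232, array([ 0.5868, -0.0425,  0.1021])), (234, array([ 0.5838, -0.0473,  0.1015])), (236, array([ 0.5825, -0.0496,  0.0981])), (238, array([ 0.5834, -0.048 ,  0.0904]))]
head 48 [ 5.90972555e-01 -4.20787624e-02  1.02711830e-01  3.26562500e+02
  2.31000000e+02] [ 5.82216200e-01 -5.19379540e-02  1.01057483e-01  3.22000000e+02
  2.28000000e+02] [ 6.01372693e-01 -3.24955013e-02  1.04972998e-01  3.31000000e+02
  2.35000000e+02]
wrist col [(208, array([ 0.5763, -0.0419,  0.0851])), (211, array([ 0.5787, -0.0411,  0.0845])), (214, array([ 0.5791, -0.041 ,  0.092 ])), (217, array([ 0.5793, -0.0409,  0.1   ])), (220, array([ 0.581 , -0.0404,  0.1019])), (223, array([ 0.5737, -0.0429,  0.1358])), (226, array([ 0.5735, -0.043 ,  0.143 ])), (229, array([ 0.5733, -0.0431,  0.1499])), (232, array([ 0.574 , -0.0429,  0.1538])), (235, array([ 0.5749, -0.0426,  0.1567])), (238, array([ 0.576 , -0.0422,  0.1587])), (241, array([ 0.5772, -0.0418,  0.1606])), (244, array([ 0.5786, -0.0413,  0.1615]))]
```

```bash
cat > seat.py <<'E'
from bench import manip
from h import *
OFF=(.0002,.0033); AX=np.array([.5911,-.0390])
def go(a,z,v=.05): manip.move_l([*tcp_for(AX,a,OFF),z],Rdown(a),max_speed=v)
E
python3 - <<'E'
from seat import *
a=2.25
go(a,.2035,.08)
f0=manip.current_force(); print(f0,manip.current_time())
z=.2035
while z>.183:
    z-=.0015; go(a,z,.03)
    f=manip.current_force()-f0; print(round(z,4),np.round(f,1),np.round(manip.current_ee_pos(),4))
    if f[2]>5: break
print(manip.current_time(),manip.current_ft_torque())
E
```

```text
[-0.02045223  0.61683506 -2.69914977] 17.45
0.202 [ 0.7 -0.6 -0.2] [ 0.5887 -0.0413  0.2022]
0.2005 [-0.1  0.4  0.3] [ 0.5886 -0.0412  0.2005]
0.199 [-0.1 -0.6  0.2] [ 0.5886 -0.0412  0.1989]
0.1975 [ 0.3 -0.5  0.4] [ 0.5886 -0.0412  0.1974]
0.196 [-0.2 -0.2  0.1] [ 0.5886 -0.0412  0.1959]
0.1945 [ 0.5 -0.   1.4] [ 0.5889 -0.0412  0.1947]
0.193 [1.9 0.7 5.9] [ 0.5891 -0.0411  0.1935]
19.2 [ 0.45521174 -0.45220793  0.02251749]
```

Run:
```python
from seat import *
f0=np.array([-.02,.3,-2.7]); a=2.25; z=.193
while a>1.2:
    a-=.09; go(a,z,.05)
    f=manip.current_force()-f0; print(round(a,3),np.round(f,1),np.round(manip.current_ee_pos(),4),round(manip.current_ft_torque()[2],3))
    if f[2]<1.5: break
    if f[2]>10: z+=.0005
print(manip.current_time())
```

```text
2.16 [2.8 2.3 1.9] [ 0.5889 -0.0409  0.1932] 0.052
2.07 [4.7 2.8 0.4] [ 0.5888 -0.0406  0.1929] 0.005
19.7
```

```bash
sed -i 's/AX=.*/AX=np.array([.5918,-.0386])/' seat.py
python3 - <<'E'
from seat import *
f0=np.array([-.02,.3,-2.7]); a=2.07; z=.193
while z>.180:
    z-=.0015; go(a,z,.03)
    f=manip.current_force()-f0; print(round(z,4),np.round(f,1),np.round(manip.current_ee_pos(),4),np.round(manip.current_ft_torque(),2))
    if f[2]>8: break
print(manip.current_time())
E
```

```text
0.1915 [4.2 2.1 3.3] [ 0.5893 -0.0403  0.1915] [ 0.61 -1.15  0.04]
0.19 [4.  2.9 6.6] [ 0.5893 -0.0403  0.1903] [ 0.75 -1.07  0.13]
0.1885 [ 3.6  2.3 10. ] [ 0.5894 -0.0403  0.1892] [ 0.85 -0.89  0.1 ]
20.45
```

Run:
```python
from seat import *
f0=np.array([-.02,.3,-2.7]); a=2.07; z=.1885
for i in range(6):
    a-=.05; go(a,z,.03)
    f=manip.current_force()-f0; print(round(a,3),np.round(f,1),np.round(manip.current_ee_pos(),4),np.round(manip.current_ft_torque(),2))
    if f[2]<2 or f[2]>14: break
print(manip.current_time())
p,d=manip.grab_frame("wrist"); cv2.imwrite("pics/st1.png",p[150:390,160:480,::-1])
p,d=manip.grab_frame("scene"); cv2.imwrite("pics/st1s.png",cv2.resize(p[180:260,280:380,::-1],None,fx=6,fy=6))
p,d=manip.grab_frame("side"); cv2.imwrite("pics/st1d.png",cv2.resize(p[200:290,260:350,::-1],None,fx=6,fy=6))
```

```text
2.02 [3.1 3.1 8.7] [ 0.5894 -0.0402  0.1892] [ 0.79 -0.98  0.01]
1.97 [5.  2.8 8.3] [ 0.5893 -0.0401  0.1891] [ 0.71 -1.    0.1 ]
1.92 [4.7 2.7 8.2] [ 0.5892 -0.04    0.189 ] [ 0.71 -1.1   0.06]
1.87 [4.9 1.  7.7] [ 0.5891 -0.0399  0.1889] [ 0.62 -1.21  0.03]
1.82 [5.  1.8 6.4] [ 0.5891 -0.0398  0.1888] [ 0.57 -1.25  0.07]
1.77 [4.  1.7 5.9] [ 0.589  -0.0396  0.1887] [ 0.5  -1.31  0.05]
21.95
```

View pics/st1.png

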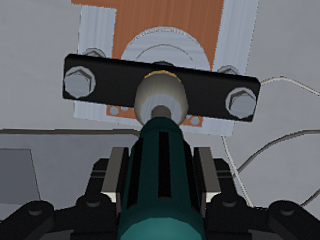

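View pics/st1s.png

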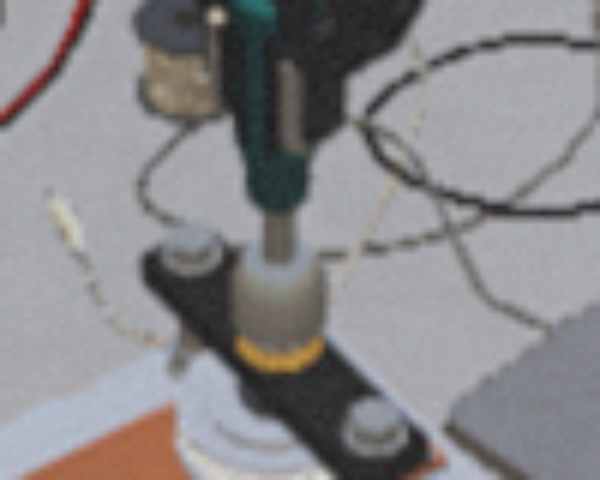

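View pics/st1d.png

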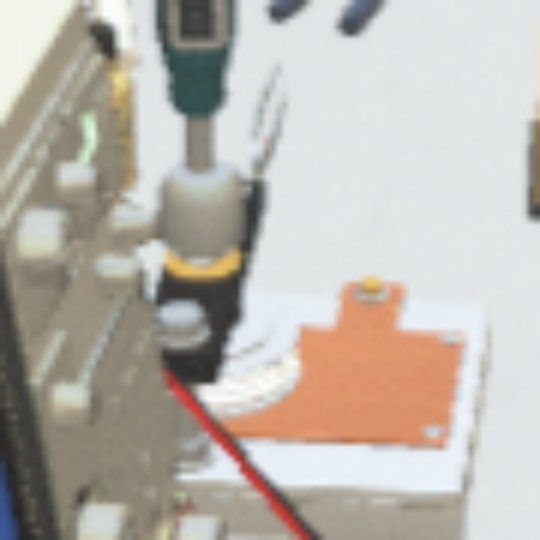

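Run:
```python
from seat import *
import seat
f0=np.array([-.02,.3,-2.7]); a=1.77; z=.1885
print("cmd",tcp_for(AX,a,OFF))
ax=AX.copy()
for i in range(4):
    f=manip.current_force()-f0
    ax=ax+np.clip(f[:2]*.00025,-.001,.001)
    manip.move_l([*tcp_for(ax,a,OFF),z],Rdown(a),max_speed=.03)
    f=manip.current_force()-f0; print(ax,np.round(f,1),np.round(manip.current_ee_pos(),4),np.round(manip.current_ft_torque(),2))
print(manip.current_time())
```

```text
cmd [ 0.58860484 -0.03944908]
[ 0.5928     -0.03812699] [ 2.9 -0.4  8.1] [ 0.5897 -0.0394  0.1887] [-0.04 -0.79  0.08]
[ 0.59353402 -0.03823476] [ 1.3 -0.9  9.4] [ 0.5901 -0.0394  0.1887] [ 0.18 -0.53  0.07]
[ 0.59387054 -0.03847067] [1.1 1.4 9.9] [ 0.5903 -0.0394  0.1887] [ 0.33 -0.33  0.09]
[ 0.59415387 -0.03810967] [0.7 0.  9.5] [ 0.5905 -0.0393  0.1887] [-0.01 -0.12  0.08]
23.1
```

```bash
sed -i 's/AX=.*/AX=np.array([.5942,-.0382])/' seat.py
python3 - <<'E'
from seat import *
f0=np.array([-.02,.3,-2.7]); a=1.77
for z in (.1878,.187,.1862,.1855):
    go(a,z,.03)
    f=manip.current_force()-f0; print(z,np.round(f,1),np.round(manip.current_ee_pos(),4),np.round(manip.current_ft_torque(),2))
    if f[2]>28: break
print(manip.current_time())
p,d=manip.grab_frame("scene"); np.save("st2s.npy",d)
p,d=manip.grab_frame("side"); np.save("st2d.npy",d);cv2.imwrite("pics/st2d.png",cv2.resize(p[200:270,270:340,::-1],None,fx=8,fy=8,interpolation=cv2.INTER_CUBIC))
E
```

```text
0.1878 [-0.3  2.1 13. ] [ 0.5907 -0.0393  0.1884] [0.22 0.03 0.08]
0.187 [-0.7 -0.8 15.4] [ 0.5908 -0.0393  0.1879] [0.27 0.18 0.12]
0.1862 [-1.1  1.1 16.8] [ 0.5909 -0.0393  0.1873] [0.3  0.22 0.06]
0.1855 [-1.5  0.1 19.6] [ 0.5909 -0.0393  0.1868] [0.36 0.37 0.05]
24.1
```

View pics/st2d.png

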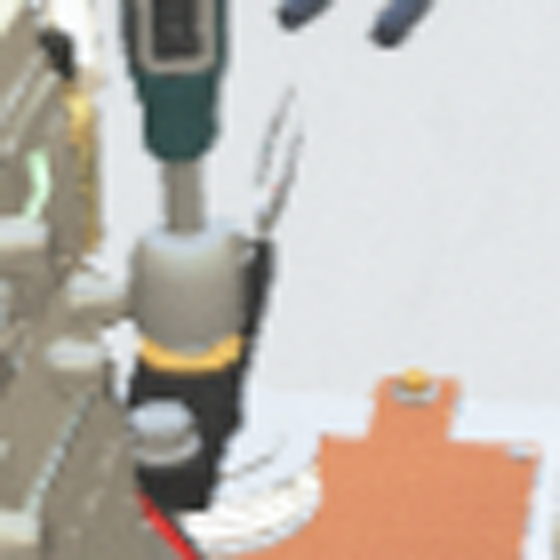

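Run:
```python
from bench import manip
from h import *
cal=manip.get_calibration("wrist");TCP=np.array(manip.current_ee_pos());R=Rdown(1.77)
p,d=manip.grab_frame("wrist");cv2.imwrite("pics/st3.png",p[:,:,::-1]);np.save("st3.npy",d)
def an(cal,d,TCP,R):
    V,U=np.mgrid[360:420,285:360]
    Q=np.array([R.T@(world(cal,(u,v),depth=d[v,u],fish=True)-TCP) for v,u in zip(V.ravel(),U.ravel()) if d[v,u]>0])
    q=Q[(abs(Q[:,1])<.006)&(abs(Q[:,2]-.001)<.006)&(Q[:,0]<-.03)]; print("top x",len(q),np.median(q[:,0]))
    V,U=np.mgrid[190:300,315:327]
    Q=np.array([[v,*(R.T@(world(cal,(u,v),depth=d[v,u],fish=True)-TCP))] for v,u in zip(V.ravel(),U.ravel()) if d[v,u]>0])
    for v in range(190,300,3):
        q=Q[Q[:,0]==v]; 
        if len(q): print(v,np.round(np.median(q[:,1:],0)*1e3,1),end=' ')
    print()
an(cal,d,TCP,R)
import pickle
an(pickle.load(open("app.pkl","rb")),np.load("app.npy"),np.array([0.58866,-0.03837,0.22505]),Rdown(1.9))
print(manip.current_time())
```

```text
top x 975 -0.056224599111591445
190 [133.9   0.5 -28.4] 193 [ 1.321e+02  1.000e-01 -2.650e+01] 196 [ 1.307e+02  1.000e-01 -2.450e+01] 199 [ 1.305e+02  1.000e-01 -2.220e+01] 202 [ 1.307e+02  1.000e-01 -1.980e+01] 205 [ 1.307e+02  1.000e-01 -1.750e+01] 208 [ 1.312e+02  1.000e-01 -1.500e+01] 211 [ 1.232e+02  1.000e-01 -1.480e+01] 214 [ 1.115e+02  1.000e-01 -1.570e+01] 217 [ 1.046e+02  1.000e-01 -1.540e+01] 220 [ 1.014e+02  1.000e-01 -1.420e+01] 223 [ 87.9   0.1 -16.1] 226 [ 81.1   0.1 -16.1] 229 [ 74.1   0.1 -16.3] 232 [ 70.4   0.1 -15.6] 235 [ 68.2   0.1 -14.4] 238 [ 66.6   0.1 -13.1] 241 [ 64.4   0.1 -12. ] 244 [ 63.7   0.1 -10.3] 247 [62.9  0.1 -8.8] 250 [62.1  0.1 -7.2] 253 [61.8  0.1 -5.4] 256 [58.   0.1 -5. ] 259 [52.7  0.1 -5.3] 262 [49.6  0.1 -4.7] 265 [44.2  0.1 -5.2] 268 [ 27.2   0.1 -10.8] 271 [ 24.3  -0.2 -10.5] 274 [ 21.6   0.1 -10.1] 277 [ 14.5   0.  -11.8] 280 [  7.3   0.  -13.6] 283 [  2.2   0.  -14.6] 286 [ -1.1   0.  -14.8] 289 [ -2.8   0.  -14.3] 292 [ -5.7   0.  -14.3] 295 [ -8.4   0.  -14.3] 298 [-11.6   0.  -14.6] 
top x 975 -0.05617152482723717
190 [169.3   0.3 -2
[... 166 characters left out ...]
139.9   0.3 -10.4] 214 [132.1   0.2 -10.1] 217 [125.5   0.2  -9.6] 220 [123.    0.2  -8. ] 223 [ 89.1   0.2 -15.7] 226 [ 81.6   0.5 -16. ] 229 [ 75.3   0.2 -16. ] 232 [ 71.3   0.2 -15.4] 235 [ 68.7   0.2 -14.3] 238 [ 66.9   0.2 -13. ] 241 [ 64.5   0.2 -12. ] 244 [ 63.5   0.2 -10.5] 247 [63.   0.2 -8.8] 250 [62.2  0.2 -7.2] 253 [62.   0.2 -5.3] 256 [58.2  0.2 -5. ] 259 [53.5  0.2 -5. ] 262 [49.8 -0.1 -4.7] 265 [45.6  0.2 -4.6] 268 [ 27.    0.1 -10.9] 271 [ 23.7   0.1 -10.8] 274 [ 21.5   0.1 -10.1] 277 [ 14.9   0.1 -11.6] 280 [  7.2   0.1 -13.7] 283 [  1.9   0.1 -14.8] 286 [ -1.    0.1 -14.8] 289 [ -2.8   0.1 -14.3] 292 [ -5.4   0.1 -14.2] 295 [ -8.8   0.1 -14.6] 298 [-11.    0.3 -14.3] 
24.25
```

View pics/st3.png

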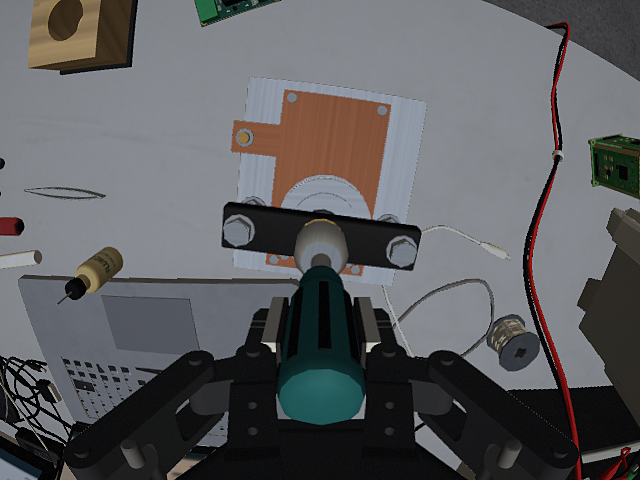

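Run:
```python
from seat import *
f0=np.array([-.02,.3,-2.7]); a=1.77
for z in (.1848,.184,.1832):
    go(a,z,.03)
    f=manip.current_force()-f0; print(z,np.round(f,1),np.round(manip.current_ee_pos(),4),np.round(manip.current_ft_torque(),2))
    if f[2]>32: break
print(manip.current_time())
```

```text
0.1848 [-1.4  1.3 19.9] [ 0.591  -0.0392  0.1862] [0.35 0.45 0.12]
0.184 [-2.3  1.  20.5] [ 0.591  -0.0393  0.1855] [0.38 0.43 0.1 ]
0.1832 [-2.9  2.  23.8] [ 0.5912 -0.0393  0.1853] [0.47 0.7  0.12]
25.0
```

Run:
```python
from seat import *
f0=np.array([-.02,.3,-2.7]); a=1.77
for z in (.1824,.1816):
    go(a,z,.03)
    f=manip.current_force()-f0; print(z,np.round(f,1),np.round(manip.current_ee_pos(),4),np.round(manip.current_ft_torque(),2))
    if f[2]>36: break
cal=manip.get_calibration("wrist");TCP=np.array(manip.current_ee_pos());R=Rdown(1.77)
p,d=manip.grab_frame("wrist");cv2.imwrite("pics/st4.png",cv2.resize(p[170:300,260:390,::-1],None,fx=4.5,fy=4.5,interpolation=cv2.INTER_CUBIC))
V,U=np.mgrid[190:420,315:327]
Q=np.array([[v,*(R.T@(world(cal,(u,v),depth=d[v,u],fish=True)-TCP))] for v,u in zip(V.ravel(),U.ravel()) if d[v,u]>0])
for v in list(range(205,256,3))+[390,400]:
    q=Q[Q[:,0]==v]; print(v,np.round(np.median(q[:,1:],0)*1e3,1),end=' ')
print(TCP,manip.current_time())
```

```text
0.1824 [-3.8  2.1 29.1] [ 0.5914 -0.0393  0.1851] [0.52 1.03 0.07]
0.1816 [-4.4  1.2 35.1] [ 0.5917 -0.0392  0.185 ] [0.6  1.33 0.06]
205 [128.7   0.  -17.7] 208 [125.7   0.4 -16.2] 211 [120.6   0.  -15.2] 214 [107.7   0.  -16.5] 217 [101.9   0.  -15.9] 220 [ 90.6   0.  -17.1] 223 [ 85.2   0.  -16.7] 226 [ 78.5   0.  -16.7] 229 [ 72.1   0.  -16.8] 232 [ 69.7   0.  -15.7] 235 [ 67.3   0.  -14.6] 238 [ 65.4   0.  -13.4] 241 [ 63.8   0.  -12.1] 244 [ 63.1   0.  -10.4] 247 [62.7  0.1 -8.7] 250 [62.1  0.1 -7. ] 253 [60.9  0.1 -5.6] 390 [-56.4   0.1  -6.4] 400 [-56.2   0.1  -1.9] [ 0.59165979 -0.0392141   0.18504161] 25.55
```

View pics/st4.png

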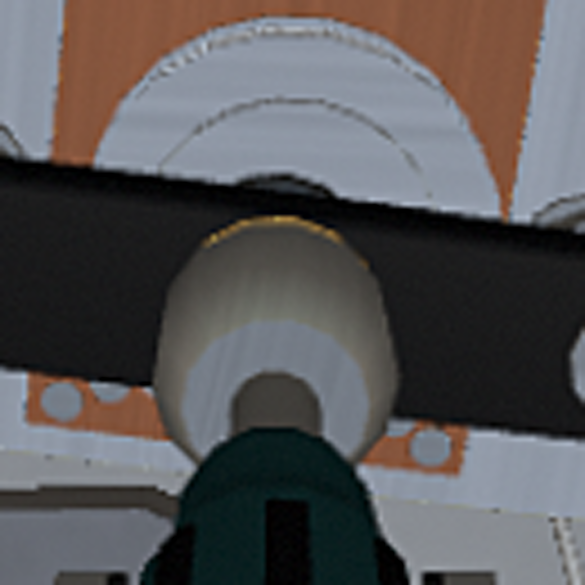

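Rigid bottom reached at TCP z 0.185, where z no longer moves and the force climbs to 35 N. The hexagon is engaged and fully down. I'll relax the press and turn clockwise, following the sink and adapting the axis from the lateral force.

```bash
cat > turn.py <<'E'
from bench import manip
from h import *
import json,os
f0=np.array([-.02,.3,-2.7])
st=json.load(open("turn.json")) if os.path.exists("turn.json") else dict(a=1.77,p=[.5917,-.0392],z=.1842,log=[])
PR=np.array([.5922,-.0387,.0003,.0017])  # prior O, off
def fit():
    A=[];b=[]
    for a,nx,ny in st["log"]:
        R=Rdown(a)[:2,1:]
        A+= [np.hstack([np.eye(2)[i],-R[i]]) for i in range(2)]; b+=[nx,ny]
    A+=list(np.diag([.5,.5,.5,.5])); b+=list(.5*PR)
    return np.linalg.lstsq(np.array(A),np.array(b),rcond=None)[0]
def meas(pr=True):
    f=manip.current_force()-f0; f=(f+manip.current_force()-f0)/2; p=manip.current_ee_pos(); m=manip.current_ft_torque()
    if pr: print("a %.2f z %.4f"%(st["a"],st["z"]),"F",np.round(f,1),"p",np.round(p,4),"M",np.round(m,2),"w",round(manip.current_grip_width(),3))
    return f,p,m
def note(f): st["log"].append([st["a"],st["p"][0]+.0003*f[0],st["p"][1]+.0003*f[1]])
def step(da,v=.05):
    q=fit(); st["a"]-=da; st["z"]-=.0019*da
    R=Rdown(st["a"])[:2,1:]; st["p"]=list(q[:2]-R@q[2:])
    manip.move_l([*st["p"],st["z"]],Rdown(st["a"]),max_speed=v)
    f,p,m=meas(); note(f)
    st["z"]+=float(np.clip((f[2]-9)*.00006,-.0005,.0005))
    return f,p,m
def save(): json.dump(st,open("turn.json","w")); print("t",manip.current_time(),"fit",np.round(fit(),4))
E
python3 - <<'E'
from turn import *
st["p"]=[.5909,-.0392]
manip.move_l([*st["p"],st["z"]],Rdown(st["a"]),max_speed=.05)
f,p,m=meas(); note(f)
for i in range(4):
    f,p,m=step(.15)
    if abs(m[2])>.8: break
save()
E
```

```text
a 1.77 z 0.1842 F [-1.3  1.  18.6] p [ 0.5909 -0.0393  0.1854] M [0.43 0.36 0.11] w 0.33
a 1.62 z 0.1839 F [-0.4  0.9 17.6] p [ 0.5907 -0.0391  0.1851] M [ 0.08  0.1  -0.12] w 0.326
a 1.47 z 0.1841 F [ 0.2 -0.9 14.4] p [ 0.5905 -0.0388  0.1848] M [-0.16 -0.13 -0.12] w 0.326
a 1.32 z 0.1842 F [ 1.6 -1.4 12.2] p [ 0.5905 -0.0386  0.1846] M [-0.14 -0.24 -0.15] w 0.327
a 1.17 z 0.1841 F [ 1.7 -0.7 10.4] p [ 0.5906 -0.0385  0.1843] M [-0.07 -0.26 -0.13] w 0.331
t 27.0 fit [ 5.92e-01 -3.90e-02 -3.00e-04  1.40e-03]
```

Run:
```python
from turn import *
for i in range(6):
    f,p,m=step(.25,.06)
    if abs(m[2])>.6 : break
save()
```

```text
a 0.92 z 0.1837 F [ 0.3  0.1 10.9] p [ 0.5908 -0.0383  0.1839] M [-0.12 -0.19 -0.13] w 0.332
a 0.67 z 0.1833 F [ 0.5 -1.9 10.9] p [ 0.5911 -0.0382  0.1834] M [-0.2  -0.03 -0.13] w 0.331
a 0.42 z 0.1830 F [ 0.2 -0.1  9.7] p [ 0.5914 -0.0382  0.183 ] M [-0.06 -0.05 -0.14] w 0.331
a 0.17 z 0.1825 F [ 1.1 -0.9  8.7] p [ 0.5917 -0.0382  0.1825] M [-0.07 -0.07 -0.1 ] w 0.331
a -0.08 z 0.1820 F [-0.7  0.6 11. ] p [ 0.592  -0.0384  0.182 ] M [ 0.11  0.15 -0.17] w 0.332
a -0.33 z 0.1817 F [-0.3 -0.5  9.3] p [ 0.5922 -0.0385  0.1816] M [ 0.14  0.07 -0.11] w 0.329
t 29.4 fit [ 0.5918 -0.0393 -0.0006  0.0012]
```

Run:
```python
from turn import *
for i in range(16):
    f,p,m=step(.12,.06)
    if abs(m[2])>.45 or f[2]>20: break
save()
```

```text
a -0.45 z 0.1815 F [-0.1  0.   9.3] p [ 0.5922 -0.0386  0.1813] M [ 0.26 -0.   -0.09] w 0.332
a -0.57 z 0.1813 F [-0.2  0.3  9.5] p [ 0.5923 -0.0387  0.1811] M [ 0.31  0.09 -0.12] w 0.328
a -0.69 z 0.1811 F [-0.8  0.5 10.5] p [ 0.5924 -0.0388  0.1809] M [ 0.3   0.08 -0.11] w 0.327
a -0.81 z 0.1809 F [0.2 0.4 8.8] p [ 0.5923 -0.0389  0.1807] M [ 0.28 -0.03 -0.15] w 0.33
a -0.93 z 0.1807 F [-0.7  1.2 10.5] p [ 0.5925 -0.039   0.1806] M [0.31 0.09 0.44] w 0.328
a -1.05 z 0.1805 F [-1.1  0.8 12. ] p [ 0.5925 -0.0391  0.1807] M [ 0.36  0.17 -0.12] w 0.326
a -1.17 z 0.1805 F [-0.5  1.2 12.1] p [ 0.5926 -0.0392  0.1807] M [ 0.33  0.16 -0.13] w 0.329
a -1.29 z 0.1805 F [-0.8  0.9 14.6] p [ 0.5927 -0.0393  0.181 ] M [ 0.45  0.18 -0.15] w 0.331
a -1.41 z 0.1806 F [ 0.3  0.8 13.6] p [ 0.5926 -0.0395  0.181 ] M [ 0.29  0.   -0.06] w 0.33
a -1.53 z 0.1806 F [-0.2 -0.5 13.5] p [ 0.5926 -0.0397  0.181 ] M [ 0.09  0.03 -0.07] w 0.328
a -1.65 z 0.1807 F [ 0.2  0.4 12.8] p [ 0.5925 -0.0397  0.181 ] M [ 0.34  0.02 -0.02] w 0.329
a -1.77 z 0.1807 F [ 0.8  0.7 10.5] p [ 0.5924 -0.0397  0.1808] M [ 0.42 -0.14 -0.07] w 0.329
a -1.89 z 0.1805 F [ 1.   1.4 11.1] p [ 0.5923 -0.0398  0.1806] M [ 0.46 -0.16  0.15] w 0.329
a -2.01 z 0.1804 F [ 0.2  1.7 11.3] p [ 0.5923 -0.0399  0.1806] M [ 0.4  -0.11  0.47] w 0.326
t 33.1333 fit [ 5.919e-01 -3.900e-02 -4.000e-04  1.000e-03]
```

Torque rose to 0.44 N m at a = -0.93, and z stopped sinking there. I'll look for slip in the grip before doing more.

Run:
```python
from turn import *
p,d=manip.grab_frame("wrist");cv2.imwrite("pics/t1.png",cv2.resize(p[170:430,190:450,::-1],None,fx=2.3,fy=2.3,interpolation=cv2.INTER_CUBIC))
p,d=manip.grab_frame("scene"); cv2.imwrite("pics/t1s.png",cv2.resize(p[190:270,280:380,::-1],None,fx=7,fy=7,interpolation=cv2.INTER_CUBIC))
meas()
a=cv2.imread("pics/st3.png");cv2.imwrite("pics/t0.png",cv2.resize(a[170:430,190:450],None,fx=2.3,fy=2.3,interpolation=cv2.INTER_CUBIC))
```

```text
a -2.01 z 0.1806 F [ 0.5  1.1 12.2] p [ 0.5923 -0.0399  0.1806] M [ 0.39 -0.1   0.51] w 0.33
```

View pics/t1.png

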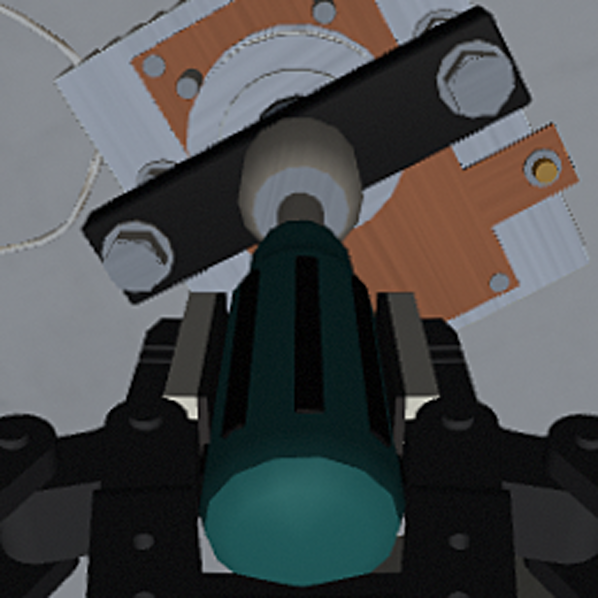

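View pics/t0.png

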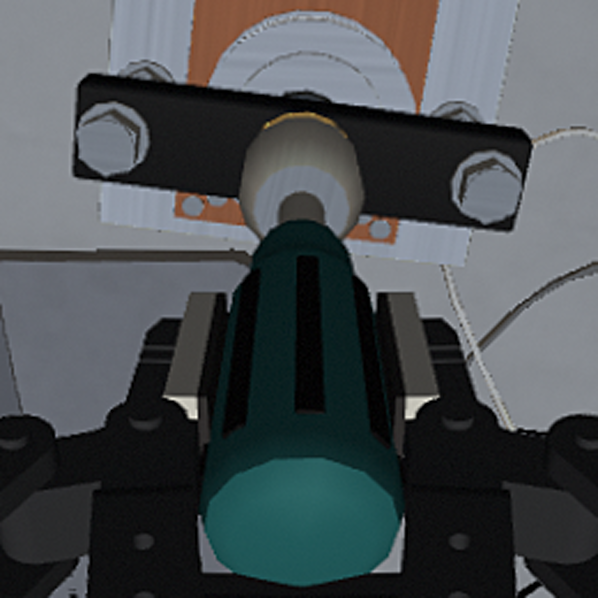

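View pics/t1s.png

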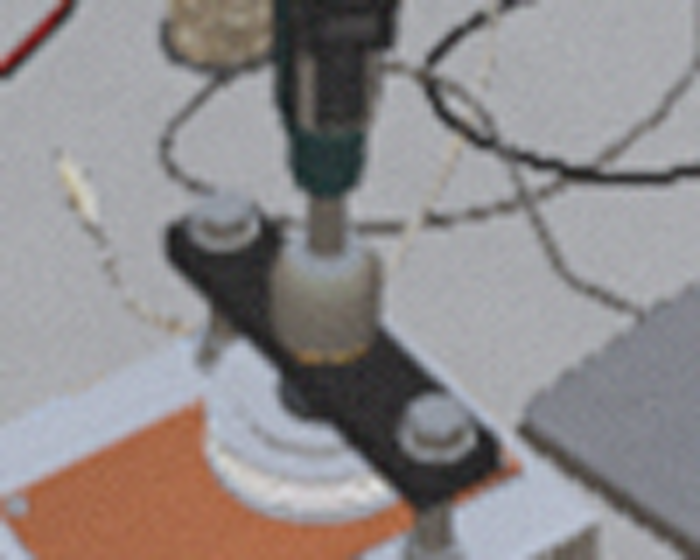

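The grooves sit where they did before, so there was no slip in the grip. The screw stopped sinking at a = -0.93, after about 2.7 rad and 5.0 mm. After that the socket rode over one hexagon pitch, and it is now on the stop again at +0.5 N m. Next I'll relieve the torque, lift, and look at the clamp.

```bash
python3 - <<'E'
from turn import *
manip.move_l([*st["p"],st["z"]+.0006],Rdown(st["a"]+.06),max_speed=.03); st["a"]+=.06
f,p,m=meas()
st["z"]=.205; manip.move_l([*st["p"],.205],max_speed=.05); meas()
manip.move_l([*st["p"],.25],max_speed=.12)
print(manip.current_time())
for n in("scene","side","wrist"):
    p,d=manip.grab_frame(n); cv2.imwrite(f"pics/up_{n}.png",p[:,:,::-1]); np.save(f"up_{n}.npy",d)
s=manip.get_calibration("scene");d=np.load("up_scene.npy")
P=np.array([world(s,(u,v),depth=d[v,u]) for v in range(222,245) for u in range(318,336) if d[v,u]>0])
q=P[(P[:,2]>.093)&(P[:,2]<.110)];print("head top z",len(q),np.percentile(q[:,2],[50,80,95]))
for n in ("scene","side","wrist"): print(n,[(np.round(q["at"],4),round(q["confidence"],2)) for q in manip.look_for(n,"screw_top")[:2]])
save()
E
python3 - <<'E'
import cv2
a=cv2.imread("pics/up_scene.png");cv2.imwrite("pics/up_s.png",cv2.resize(a[200:280,280:380],None,fx=7,fy=7,interpolation=cv2.INTER_CUBIC))
E
```

```text
a -1.95 z 0.1806 F [0.4 1.6 5.1] p [ 0.5922 -0.0399  0.1808] M [ 0.36 -0.26  0.1 ] w 0.332
a -1.95 z 0.2050 F [-0.2  0.1 -0.5] p [ 0.5925 -0.0399  0.2051] M [-0.    0.01 -0.01] w 0.328
34.6333
head top z 76 [0.09641559 0.09820132 0.09901392]
scene [(array([ 0.5856, -0.0465,  0.0911]), 0.59)]
side [(array([ 0.5878, -0.0315,  0.0935]), 0.46)]
wrist [(array([ 0.6006, -0.042 ,  0.096 ]), 0.85)]
t 34.9333 fit [ 5.919e-01 -3.900e-02 -4.000e-04  1.000e-03]
```

View pics/up_s.png

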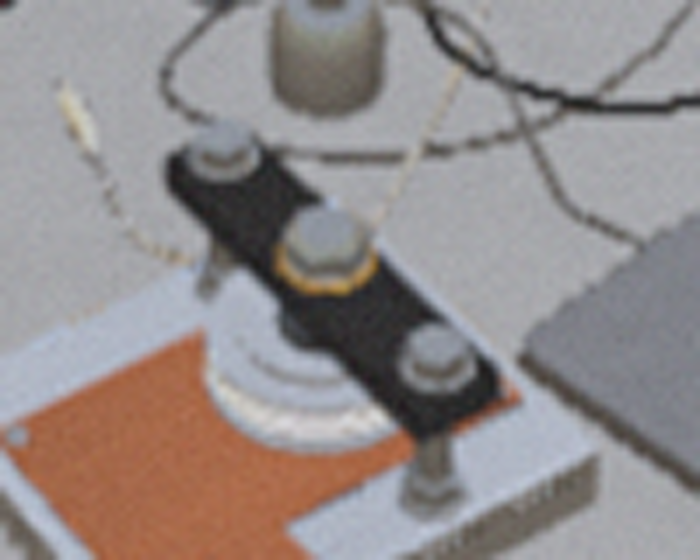

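View pics/up_wrist.png

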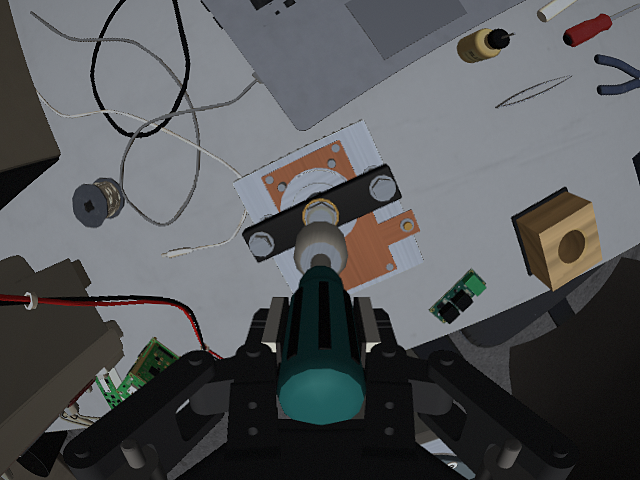

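The head top is now at about z 0.098, down from about 0.104. The screw held 0.5 N m without moving, well above the 0.2 N m it takes to turn, so it is on its stop. Now I'll take the driver back to the stand.

```bash
cat > back.py <<'E'
from bench import manip
from h import *
OFF2=(-.0004,.0010); A2=-1.95; B=np.array([.4486,-.2890])
def gob(B,z,v): manip.move_l([*tcp_for(B,A2,OFF2),z],Rdown(A2),max_speed=v)
E
python3 - <<'E'
from back import *
gob(B,.25,.2)
gob(B,.168,.12)
print(manip.current_time(),manip.current_force(),manip.current_ee_pos())
for n in("scene","side","wrist"):
    p,d=manip.grab_frame(n); cv2.imwrite(f"pics/b_{n}.png",p[:,:,::-1]); np.save(f"b_{n}.npy",d)
a=cv2.imread("pics/b_scene.png");cv2.imwrite("pics/b_s.png",cv2.resize(a[300:400,290:375],None,fx=6,fy=6,interpolation=cv2.INTER_CUBIC))
a=cv2.imread("pics/b_side.png");cv2.imwrite("pics/b_d.png",cv2.resize(a[150:250,320:410],None,fx=6,fy=6,interpolation=cv2.INTER_CUBIC))
E
```

```text
37.3583 [-0.34401971 -0.43360719 -2.2857559 ] [ 0.44977414 -0.28992604  0.16867712]
```

View pics/b_s.png

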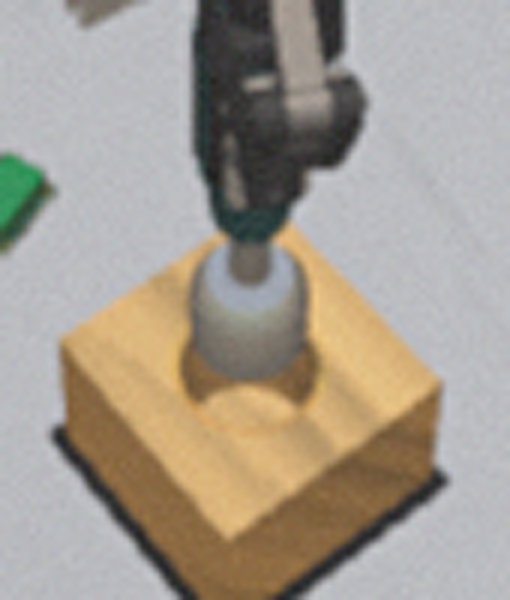

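View pics/b_d.png

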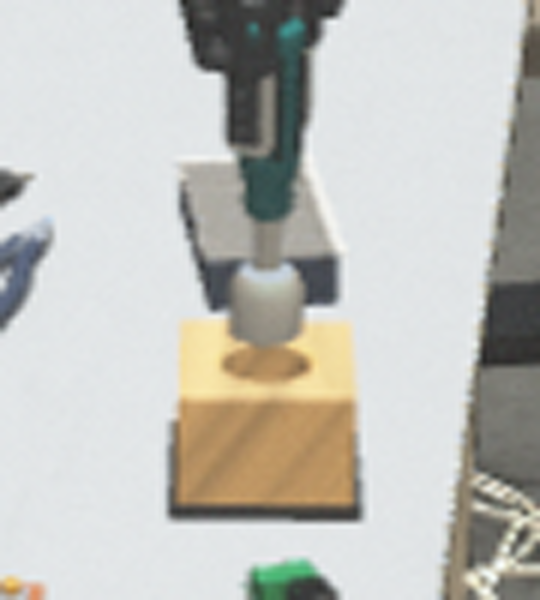

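View pics/b_wrist.png

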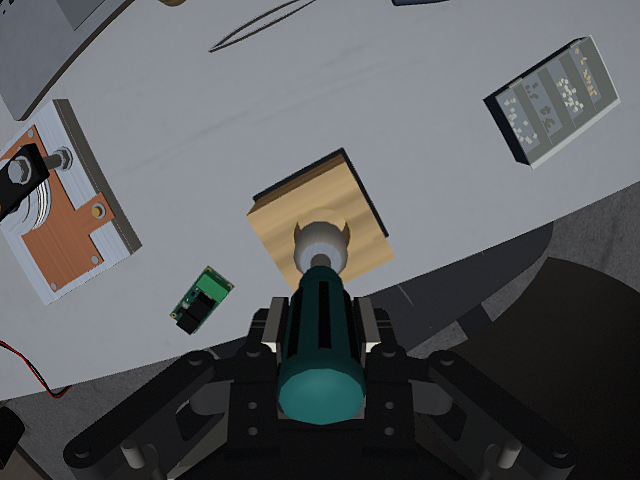

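Both fixed views show the socket over the bore to within about 0.7 mm. I'll shift +0.5 mm in x and lower it with the force watched.

Run:
```python
from back import *
B=B+[.0005,0]
f0=manip.current_force()
for z in (.155,.147,.135,.120,.110,.107,.1055,.1045,.1038,.103):
    gob(B,z,.06); f=manip.current_force()-f0; print(z,np.round(f,1),np.round(manip.current_ee_pos(),4))
    if f[2]>5: break
print(manip.current_time())
```

```text
0.155 [-0.2  0.9  0.9] [ 0.4497 -0.2896  0.1545]
0.147 [0.5 0.5 1.4] [ 0.4497 -0.2896  0.1466]
0.135 [ 0.5  0.2 -0.1] [ 0.4497 -0.2896  0.1345]
0.12 [-0.  -0.6  0.6] [ 0.4497 -0.2896  0.1196]
0.11 [1.2 0.3 1.1] [ 0.4497 -0.2896  0.1096]
0.107 [0.2 1.  1.4] [ 0.4499 -0.2897  0.1069]
0.1055 [-0.3  0.8  0.5] [ 0.4499 -0.2897  0.1055]
0.1045 [ 0.7 -0.4  1. ] [ 0.4499 -0.2897  0.1045]
0.1038 [-0.1 -0.1  1.3] [ 0.4499 -0.2898  0.1038]
0.103 [-1.7  2.3  9.5] [ 0.4502 -0.2899  0.1037]
40.475
```

On the floor at TCP z 0.1037, where 0.104 was expected, with no side contact. Releasing and withdrawing straight up.

Run:
```python
from back import *
B=B+[.0005,0]
gob(B,.1040,.03)
manip.set_gripper(.7)
p,d=manip.grab_frame("scene")
gob(B,.24,.12)
manip.move_l([.42,-.16,.33],max_speed=.2)
print(manip.current_time(),manip.current_force())
for n in("scene","side","wrist"):
    p,d=manip.grab_frame(n); cv2.imwrite(f"pics/e_{n}.png",p[:,:,::-1]); np.save(f"e_{n}.npy",d)
s=manip.get_calibration("scene")
for t in("capsule","nut_driver","relay_board","flux_bottle","pcb_cube"): print(t,[(np.round(q["at"],4),round(q["confidence"],2)) for c in("scene","side") for q in manip.look_for(c,t)[:1]])
a=cv2.imread("pics/e_scene.png");cv2.imwrite("pics/e_s.png",cv2.resize(a[200:400,250:440],None,fx=3,fy=3,interpolation=cv2.INTER_CUBIC))
print(manip.current_time())
```

```text
43.4167 [0.1497023  0.20490177 0.51726079]
capsule [(array([ 0.5672, -0.0553,  0.052 ]), 0.8), (array([ 0.5644, -0.0206,  0.057 ]), 0.53)]
nut_driver [(array([ 0.4415, -0.2961,  0.1271]), 0.8), (array([ 0.4497, -0.2769,  0.1222]), 0.81)]
relay_board [(array([ 0.4136, -0.1425,  0.0138]), 0.5)]
flux_bottle [(array([ 0.6774, -0.2541,  0.0473]), 0.97), (array([ 0.677 , -0.2441,  0.0576]), 0.44)]
pcb_cube [(array([0.456 , 0.2691, 0.0594]), 0.71)]
44.0667
```

View pics/e_s.png

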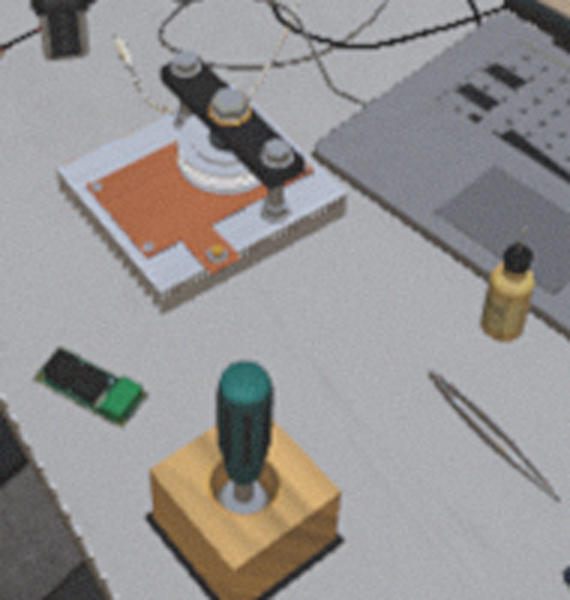

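View pics/e_side.png

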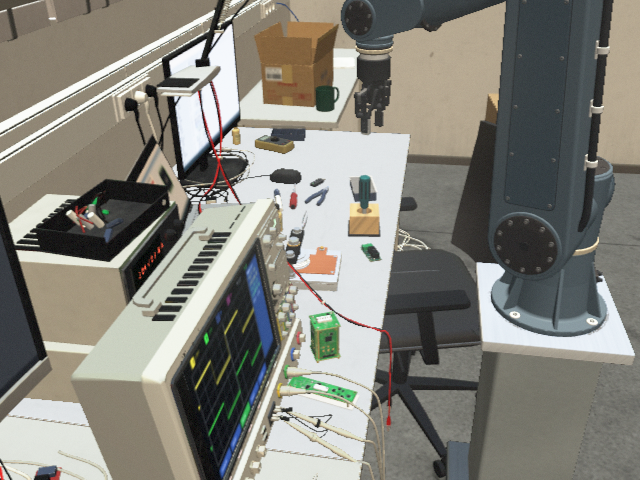

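View pics/e_wrist.png

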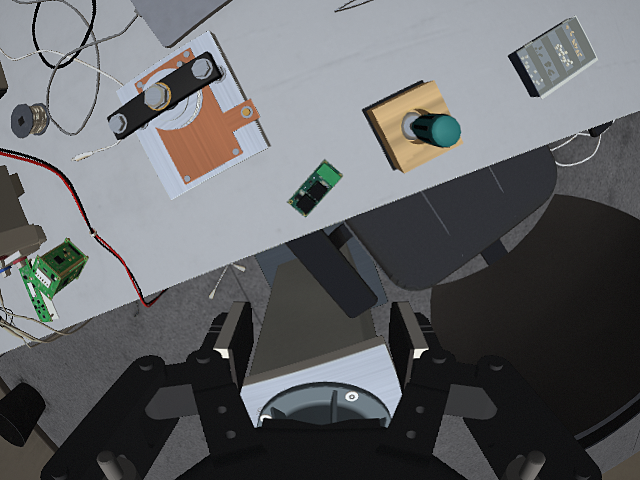

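Run:
```python
from h import *
from bench import manip
s=manip.get_calibration("scene")
for n in("scene0","e_scene"):
    d=np.load(n+".npy");P=np.array([world(s,(u,v),depth=d[v,u]) for v in range(222,248) for u in range(316,338) if d[v,u]>0])
    q=P[(P[:,2]>.088)&(P[:,2]<.112)];print(n,len(q),np.percentile(q[:,2],[50,80,95]))
manip.sign_off(); print(manip.current_time())
```

```text
scene0 114 [0.10035532 0.10291911 0.10399904]
e_scene 95 [0.09552616 0.09751719 0.09867528]
the job is handed in; nothing more can be done
the job is handed in; nothing more can be done
```

The job is done and handed in at about 44 s of the 72 s allowed. I have no verdict back, and one thing happened that could count against it (see the tightening step).

- **Capsule:** I pushed it with both fingertips until the force rose to 15 N. Contact came at the tool position calculated for a capsule touching both pins.
- **Seating the driver:** I found the hexagon by feel, with a light press while sweeping about 0.5 rad clockwise. I then pressed straight down to a rigid bottom: the force rose to 35 N with z no longer changing. During the sweep the moment stayed within about 0.1 N m, under the 0.2 N m needed to turn the screw. The height readings don't rule out a slight turn of the screw before the driver was fully down.
- **Tightening:** I turned the driver about 2.7 rad clockwise, and the screw sank about 5 mm before it stopped.
    - **Overrun:** my loop did not stop at the first torque rise (0.44 N m), so the socket rode over the hexagon by about 60° and came up against the stop again.
    - **At the stop:** the screw then held 0.5 N m without moving. Depth images show the head about 5.3 mm lower than at the start.
    - **Not checked:** I did not measure the foot's force on the capsule. I only inferred it from how far the screw sank and from the stop.
- **Driver back in its stand:** It went into the bore with no side contact and rested on the floor at the expected height. The final pictures show it upright.
- **Rest of the desk:** The other objects look unmoved, and the arm was clear of everything, with the force reading near zero.

The wrist and scene cameras disagreed by 2 to 5 mm on positions. I settled that using the contact forces.

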